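# Register a glass negative in a latched plate scanner

## Robot

A 6-joint arm with a two-finger parallel gripper is mounted at the origin on the work surface. World frame = base frame: x ahead of the robot, y to its left, z up, the work surface at z = 0. Lengths are in m, angles in rad, forces in N, time in s.
With the tool pointing down it reaches from about 0.325 to 0.9 m from the base axis. Payload 6.1 kg.
Tool frame: the origin (TCP) lies between the finger pads; the fingertips stand 17 mm ahead of it and the grasp point (between the pads) lies 2 mm behind it; z points along the fingers, x is the direction in which the jaws open and shut, and the axes are right-handed (so a half turn about z gives the same grasp; the last joint's range is limited). The gripper opens to 85 mm and grips with 20 to 120 N. Pads are 22 mm wide; open, the fingers measure 114 mm over their backs; the gripper's body (76 mm by 85 mm) begins 54 mm behind the grasp point. The pads swing forward as they close: fully open they stand 13 mm farther back than shut.
Start: joints at [1.064, 0.22, 1.526, -0, 1.395, -0.126], TCP at [0.232, 0.58, 0.248] pointing down, gripper open.
Joint ranges: [-2.98, 2.98], [-0.91, 2.08], [0.09, 2.57], [-1.24, 4.39], [0.2, 2.65], [-2.68, 2.68]. Speed limits (rad/s): [2.57, 2.57, 3.01, 3.14, 3.14, 3.14].

## Interface

Orientations are given as [roll, pitch, yaw] about the fixed x, y, z axes, in that order (R = Rz(yaw) Ry(pitch) Rx(roll)).
In Python, from cell import ctrl, capture, workorder gives the robot as it stands.
- The arm moves only by the tool apply_moves, never from a script. Its arguments are lists of equal length, an entry for each row: "travel": the shift along the tool's x, y, z in mm, a list of three; "rot": the turn, a rotation vector about the tool's x, y, z in rad, a list of three; "hand": the opening, from 0 (shut) to 1 (fully open). In form: {"travel": [[tx, ty, tz], ...], "rot": [[wx, wy, wz], ...], "hand": [hand, ...]}. A call has exactly 5 rows; each row shifts and turns the pose as measured when the row begins, along the tool's axes as they then stand; what a row does not reach is not made up. A row lasts 1/12 s, in which the tool goes at most 41.7 mm and 7.16 degrees, less where a joint would pass 70% of its speed; a pose out of reach is approached as far as the arm can. A call is refused whole if a number of a shift passes 41.7 or a number of a turn 0.125, either way. A call with a gripper value outside its range is refused whole. The fingers move at their own pace and stop on an object; "squeeze" is the grip in N (left out, the last holds). Time passes only in rows, so rows that do not move let the fingers close, or fill a call up. It gives the time, the measured TCP pose, the force and the opening at its end, in the units of the state.
- ctrl.get_state(): the state, without advancing time (a new reading comes with each control period).
- capture(name): name is "scene" or "top" or "wrist"; returns a dict with "color" (480x640x3 uint8, red, green, blue), "fx", "fy", "cx", "cy" (pixels), "view" (4x4, takes a point from world to camera coordinates). Camera axes: x right, y up, looking along -z (the intrinsics and any distortion apply to the point x, -y, -z); pixel columns grow to the right and rows downward; lengths in m; the calibration is good to about 2 mm. A picture is of the moment at which its call begins. There is no depth.
- workorder.close_job(): hands the job in, once; it reports no verdict.
The state is a dict: "time": time; "joint_positions": joint angles; "joint_velocities": joint speeds; "effort": joint torques, N m; "tcp_pos": TCP position; "tool_rot": TCP orientation; "contact_force": force on the tool from outside, world axes, zero at the start; "wrist_torque": the same for the moment, N m; "grip_width": finger opening in m.
Only numpy, scipy, OpenCV 4.12 (cv2) and the standard library are available. Lean on these libraries where they do the work, as an engineer would, in place of code of your own. Each camera call takes 0.05 s, during which the arm holds its last target.

## Task

The plate scanner on the desk is latched shut: press its lid so that the latch lets go and the lid springs open. With the felt-edged pusher, never with the fingers, gently slide the framed glass negative fully home into the raised square corner of the bed, so that it touches both stops squarely. Finally put the pusher back on the desk and swing the lid shut, pressing it until it latches again; leave the mug, the book and the slide box where they are.

Things in the scene. Friction and masses are not known exactly. Their poses are not given: they have to be found in the camera images.
- scanner: Light grey flatbed plate scanner fixed to the desk: solid block 240 (x) by 260 (y) by 54 mm high; its flat top, 54 mm above the desk, is the bed. Origin: centre of its underside, z up. The lid is hinged along its +y side, far from the press pad at its -y side. Yaw within 0.3 rad of the world's axes. The -x and -y sides of the bed have no rim or stop.
- corner (a point): Square corner at bed height where the faces of two steel stops meet: (95, 85, 54) mm in the scanner's frame, same axes. The stops are 10 mm wide and 8 mm high: one runs along y (its face looks to -x; from 115 mm before to 10 mm past the corner), one along x (its face looks to -y; 150 mm back from the corner). The negative belongs on the -x, -y side.
- lid (a joint): Angle of the dark grey lid (rad): 0 = shut and latched, grows as it opens, 1.65 = fully open, just past upright; -0.052 = the deepest it goes. A damped spring always pushes it open (about 2.5 N at the free edge): unlatched, it swings fully open by itself in 1 to 2 s and stays so; it stays shut only if latched. A solid panel 240 (x) by 240 mm, 12 mm thick, 0.3 kg.
- lid_press (a point): Centre of the orange press pad (70 by 28 mm) on the lid's top face, 220 mm from the hinge line; at (0, -105, 88) mm in the scanner's frame when shut; moves with the lid. Push-push latch: press here 8 to 11 mm below the shut height, to a firm stop (2 to 5 N until then), and let go: each full press toggles it, freeing or latching the lid. A press well short of the stop changes nothing.
- lid_hinge (a point): Point on the lid's hinge axis, which runs along the scanner's x: (0, 115, 76) mm in the scanner's frame. The lid's underside passes through it. Shut, the lid reaches 240 mm from here to the -y side, underside 76 mm and top 88 mm above the desk, with an 8 mm skirt under its -x and -y edges and a 54 mm latch pin under the press pad.
- plate: Glass negative in an orange frame, 120 (x) by 90 (y) by 6 mm thick, about 150 g, lying flat and loose on the scanner's bed under the lid, 15 to 45 mm short of each stop and turned by up to 0.25 rad. Origin: centre of its underside. Fully home its centre is at (-60, -45, 0) mm from the corner with its x axis along the scanner's x. It is fragile: fingers must not touch it.
- pusher: Pusher standing on the desk: dark green felt-edged foot 80 (x) by 30 (y) by 14 mm high, with an upright wooden handle 44 (x) by 18 (y) mm centred on it, from 14 to 66 mm above the underside; about 140 g. Origin: centre of the underside; z up. Grip the handle from above across its 18 mm (y) and push with a vertical face of the foot.
- mug: White mug, 76 mm across and 90 mm high, handle to its +y; standing on the desk in the row with the pusher. Leave alone. Origin: centre of the underside.
- book: Blue closed book, 150 by 210 by 30 mm, lying on the desk. Leave alone. Origin: centre of the underside.
- slidebox: Dark red box of slides, 100 by 130 by 55 mm, on the desk beyond the scanner. Leave alone. Origin: centre of the underside.
Not all that is in view belongs to the job. What is meant by the pusher is not blue, red or yellow, and is the larger of those in its own colour.

How it is judged:
On the way, in this order (a step that is already met when the one before it is completed fails the run):
1. the lid has been released and has sprung open (value of joint lid above 1.3 rad), for 0.2 s.
2. with the lid open, the negative lies in the corner, touching both stops (x of plate in the frame of corner between -0.0625 and -0.057 m and y of plate in the frame of corner between -0.0475 and -0.042 m and z of plate in the frame of corner below 0.003 m and angle between the x axis of plate and the x axis of corner, either way round below 0.03 rad and value of joint lid above 1 rad), for 0.2 s.
At the end, for the whole second after the job is handed in: The lid is shut and latched by itself (joint -0.02 to 0.015 rad), the negative lies flat in the corner, under 2.5 mm of gap to either stop and within 0.03 rad of square, and the pusher rests on the desk (underside centre under 30 mm high), off the scanner; all at rest (value of joint lid between -0.02 and 0.015 rad and x of plate in the frame of corner between -0.0625 and -0.057 m and y of plate in the frame of corner between -0.0475 and -0.042 m and z of plate in the frame of corner below 0.003 m and angle between the x axis of plate and the x axis of corner, either way round below 0.03 rad and height (world z) of pusher between -0.02 and 0.03 m and linear speed of each of pusher, plate below 0.02 m/s); the robot touches nothing.
It fails at once if the fingers touch the negative (contact force between the fingers and plate above 0.5 N).
It fails at once if the negative is pushed harder than 40 N (contact force between pusher and plate above 40 N).
It fails at once if the mug is moved by more than 30 mm (distance of mug from where it was at the start of the episode above 0.03 m).
It fails at once if the book is moved by more than 30 mm (distance of book from where it was at the start of the episode above 0.03 m).
It fails at once if the slide box is moved by more than 30 mm (distance of slidebox from where it was at the start of the episode above 0.03 m).
It also fails if it takes over 72 s, if anything falls off the work surface, if the arm or the gripper's body presses on something with over 40 N, if the wrist force passes 120 N, or if a joint passes its speed limit or range.

## Working session

There is one attempt and no reset: what is moved stays moved. The work goes in short steps, Python scripts to look and compute and a tool call to move; the robot and the scene stay as the last step left them, time stands still between calls to the robot, and variables do not carry over. Pictures are saved under pics/ and viewed, and the job is handed in when it is done.

Besides the shell and the picture viewer there is one more tool, called in YAML: its name, and indented under it one key for each argument. apply_moves: Moves the arm, as the interface text tells. Its arguments: {"type":"object","properties":{"travel":{"type":"array"},"rot":{"type":"array"},"hand":{"type":"array"},"squeeze":{"type":"number"}},"required":["travel","rot","hand"]}

```bash
ls; mkdir -p pics; python3 - <<'E'
from cell import ctrl,capture
import cv2,numpy as np
print(ctrl.get_state())
for n in ["scene","top","wrist"]:
    c=capture(n); cv2.imwrite(f"pics/{n}0.png",c["color"][:,:,::-1]); print(n,c["fx"],c["fy"],c["cx"],c["cy"],[k for k in c]); print(np.round(c["view"],4).tolist())
E
```

```text
pics
{'time': 0.0, 'joint_positions': array([ 1.06390514e+00,  2.21240138e-01,  1.52760273e+00,  9.56198330e-06,
        1.39468911e+00, -1.26108092e-01]), 'joint_velocities': array([-3.33616892e-06, -3.94986730e-05, -6.37192349e-04, -1.53860446e-03,
       -2.68960329e-04,  9.28395751e-04]), 'effort': array([ 2.45912352e-04, -4.96874285e+01, -3.89417231e+01, -1.55877738e-04,
        1.05886400e-02, -7.94008400e-06]), 'tcp_pos': array([0.23200875, 0.57973364, 0.24719496]), 'tool_rot': array([-3.14133940e+00,  1.92274095e-03,  1.19001179e+00]), 'contact_force': array([-0.22355476,  0.43685141,  0.63532609]), 'wrist_torque': array([ 0.01816438,  0.06438513, -0.02343593]), 'grip_width': 0.0854059150374799}
scene 527.9800353634812 527.9800353634812 321.2455743038194 238.525554682313 ['color', 'fx', 'fy', 'cx', 'cy', 'view']
[[0.8997, 0.4364, -0.0119, -0.5163], [-0.3209, 0.6795, 0.6598, 0.1101], [0.296, -0.5898, 0.7514, -1.5142], [0.0, 0.0, 0.0, 1.0]]
top 519.2847420398346 519.2847420398346 309.9928726075556 245.8157534888258 ['color', 'fx', 'fy', 'cx', 'cy', 'view']
[[-0.0271, -0.9996, 0.0022, 0.0404], [0.977, -0.0261, 0.2118, -0.5666], [-0.2117, 0.0079, 0.9773, -1.1375], [0.0, 0.0, 0.0, 1.0]]
wrist 393.56322741825016 393.56322741825016 313.6727472609901 240.203910645031 ['color', 'fx', 'fy', 'cx', 'cy', 'view']
[[0.3721, 0.9282, -0.002, -0.6247], [-0.8885, 0.3556, -0.2902, 0.0375], [-0.2687, 0.1097, 0.957, -0.3803], [0.0, 0.0, 0.0, 1.0]]
```

View pics/scene0.png

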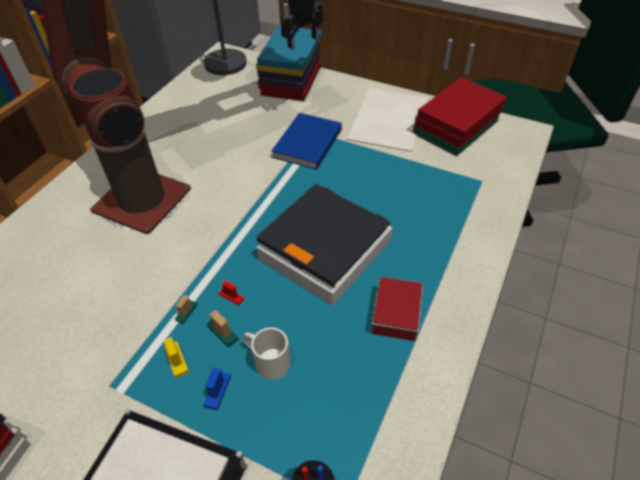

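View pics/top0.png

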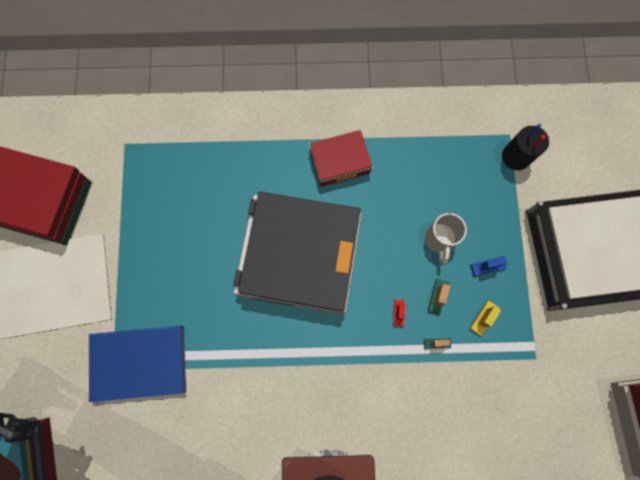

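View pics/wrist0.png

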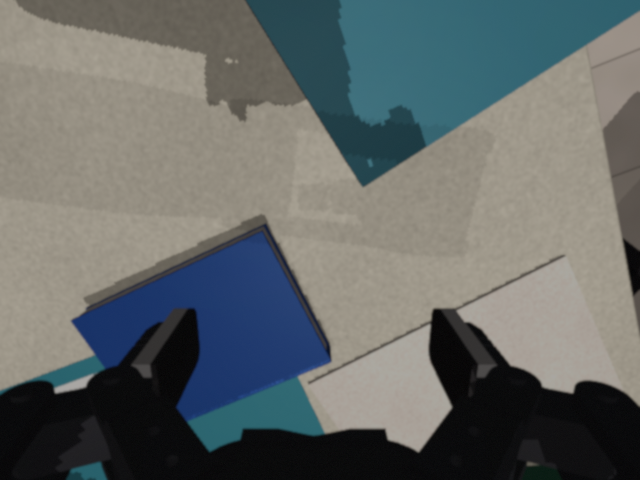

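```bash
cat > h.py <<'E'
from cell import ctrl,capture
import cv2,numpy as np
def ray(c,uv):
    V=np.array(c["view"]);R=V[:3,:3];t=V[:3,3]
    uv=np.atleast_2d(uv).astype(float)
    d=np.c_[(uv[:,0]-c["cx"])/c["fx"],-(uv[:,1]-c["cy"])/c["fy"],-np.ones(len(uv))]
    return -R.T@t,d@R
def onz(c,uv,z):
    o,d=ray(c,uv); s=(z-o[2])/d[:,2]; return o+d*s[:,None]
def proj(c,P):
    P=np.atleast_2d(P);V=np.array(c["view"]);q=P@V[:3,:3].T+V[:3,3]
    return np.c_[c["cx"]+c["fx"]*q[:,0]/-q[:,2],c["cy"]-c["fy"]*q[:,1]/-q[:,2]]
def blobs(mask,amin=30):
    n,l,s,ce=cv2.connectedComponentsWithStats(mask.astype(np.uint8)*255)
    out=[]
    for i in range(1,n):
        if s[i,4]>=amin:
            cn=cv2.findContours((l==i).astype(np.uint8),0,1)[0]
            cn=max(cn,key=cv2.contourArea)
            out.append((s[i,4],ce[i],cv2.minAreaRect(cn),cn))
    return out
def hsv(c): return cv2.cvtColor(c["color"],cv2.COLOR_RGB2HSV)
def crop(im,x0,y0,x1,y1,k,name):
    cv2.imwrite("pics/"+name,cv2.resize(im[y0:y1,x0:x1,::-1],None,fx=k,fy=k,interpolation=cv2.INTER_CUBIC))
E
python3 - <<'E'
from h import *
np.set_printoptions(precision=4,suppress=True)
for n in ["top","scene"]:
    c=capture(n);im=c["color"];H=hsv(c)
    m=(H[:,:,0]>5)&(H[:,:,0]<18)&(H[:,:,1]>200)&(H[:,:,2]>150)
    for a,ce,r,cn in blobs(m): print(n,"orange",a,ce,onz(c,ce,.088),onz(c,cv2.boxPoints(r),.088)[:,:2].tolist())
    m=(im.max(2)<75)&(im.max(2).astype(int)-im.min(2)<15)
    for a,ce,r,cn in blobs(m,3000):
        ap=cv2.approxPolyDP(cn,12,True)[:,0]; print(n,"dark",a,ce,r); print(np.c_[ap,onz(c,ap,.088)])
    if n=="top":
        crop(im,380,200,530,370,5 if False else 3,"top_crop.png")
    else: crop(im,150,260,310,420,4,"scene_crop.png")
E
```

```text
top dark 3255 [565.2802 256.5665] ((588.6693115234375, 250.85382080078125), (108.53038024902344, 114.98019409179688), 82.87498474121094)
[[639.     190.       0.6732  -0.7382   0.088 ]
 [526.     211.       0.6299  -0.4711   0.088 ]
 [548.     310.       0.4034  -0.4934   0.088 ]
 [639.     299.       0.4221  -0.6975   0.088 ]
 [569.     299.       0.4263  -0.5428   0.088 ]
 [547.     210.       0.631   -0.5195   0.088 ]]
top dark 5798 [276.6771 252.3151] ((296.2596130371094, 252.13211059570312), (111.24327087402344, 105.97451782226562), 9.865806579589844)
[[259.     193.       0.6891   0.1394   0.088 ]
 [239.     291.       0.4636   0.185    0.088 ]
 [342.     311.       0.4134  -0.0409   0.088 ]
 [298.     290.       0.4623   0.0546   0.088 ]
 [324.     276.       0.492   -0.004    0.088 ]
 [296.     265.       0.5185   0.0578   0.088 ]
 [319.     262.       0.524    0.0062   0.088 ]
 [296.     260.       0.5299   0.0575   0.088 ]
 [302.     232.       0.5941   0.0426   0.088 ]
 [321.     236.       0.5836  -0.0002   0.088 ]
 [303.     219.       0.6245   0.0396   0.088 ]
 [317.   
[... 1225 characters left out ...]
    0.       1.1599   1.7023   0.088 ]]
scene dark 3151 [131.6522 174.7982] ((129.8761444091797, 175.08717346191406), (73.84841918945312, 52.393104553222656), 73.3007583618164)
[[143.     133.      -0.0993   0.1697   0.088 ]
 [ 95.     147.      -0.1847   0.0574   0.088 ]
 [131.     211.       0.0803  -0.105    0.088 ]
 [162.     193.       0.1118  -0.0163   0.088 ]]
scene dark 6734 [324.2726 233.0437] ((322.1828918457031, 230.98495483398438), (101.94933319091797, 87.78524017333984), 33.17851257324219)
[[314.     186.       0.4661   0.18     0.088 ]
 [258.     240.       0.4277  -0.0508   0.088 ]
 [333.     286.       0.6521  -0.0979   0.088 ]
 [388.     223.       0.6943   0.1377   0.088 ]]
```

View pics/top_crop.png

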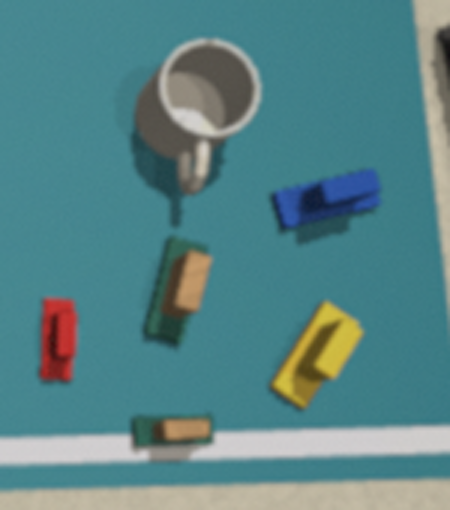

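View pics/scene_crop.png

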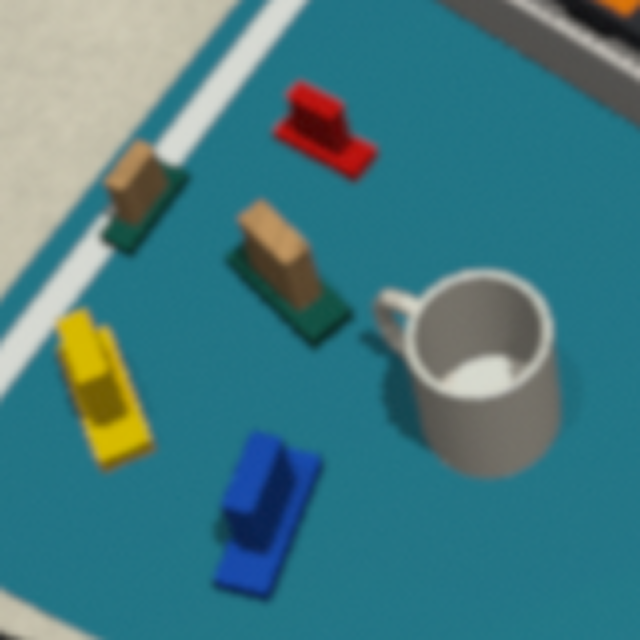

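Green-footed pieces: A at top (441,296), scene (221,328), and B at top (438,343), scene (186,308). Both have green feet, and A is visibly the larger, so A is the pusher. The mug is at (446,236) with its handle toward A. The scanner's press pad is on the image's right (-y) side.

```bash
python3 - <<'E'
from h import *
np.set_printoptions(precision=4,suppress=True)
ct,cs=capture("top"),capture("scene")
P={}
for n,c in (("top",ct),("scene",cs)):
    H=hsv(c)
    m=(H[:,:,0]>5)&(H[:,:,0]<20)&(H[:,:,1]>170)&(H[:,:,2]>110)
    for a,ce,r,cn in blobs(m,60):
        p=onz(c,cv2.boxPoints(r),.088)[:,:2]; print(n,"orange",a,ce,onz(c,ce,.088),p.tolist())
    mg=(H[:,:,0]>65)&(H[:,:,0]<88)&(H[:,:,1]>100)&(H[:,:,2]<100)
    for a,ce,r,cn in blobs(mg,25): print(n,"green",a,ce,onz(c,ce,.014),r)
    mw=(H[:,:,0]>5)&(H[:,:,0]<18)&(H[:,:,1]>70)&(H[:,:,1]<170)
    for a,ce,r,cn in blobs(mw,40):
        if 100<ce[1]<400 and 150<ce[0]<500: print(n,"wood",a,ce,onz(c,ce,.066),r)
E
```

```text
top orange 263 [343.7605 256.7224] [[ 0.5345 -0.0497  0.088 ]] [[0.5056996775529279, -0.032483495442285064], [0.5680555489829298, -0.04517115363993234], [0.5636522877135205, -0.0673277525270903], [0.5013862600370548, -0.05439696095833798]]
top green 245 [ 76.098 211.702] [[0.6776 0.5909 0.014 ]] ((76.00582885742188, 211.9066162109375), (4.6355509757995605, 66.29823303222656), 22.01128387451172)
top green 149 [434.349  301.7181] [[ 0.4357 -0.2632  0.014 ]] ((437.9627380371094, 296.39007568359375), (12.754301071166992, 33.109649658203125), 14.931416511535645)
top green 51 [427.6078 342.5686] [[ 0.342  -0.2403  0.014 ]] ((428.5, 343.0), (8.0, 9.0), 90.0)
top wood 109 [346.1468 176.6239] [[ 0.7315 -0.0649  0.066 ]] ((346.1981201171875, 176.4434051513672), (5.35706090927124, 22.115049362182617), 74.05460357666016)
top wood 177 [343.9718 256.1751] [[ 0.54   -0.0519  0.066 ]] ((343.9053955078125, 256.56756591796875), (14.467110633850098, 32.386600494384766), 9.462322235107422)
top wood 199 [442.0302 294.1106] [[ 0.4471 -0.2692  0.066 ]] ((441.91180419921875, 294.3529357910156), (10.18649482
[... 1262 characters left out ...]
0839844), (30.776182174682617, 12.408761978149414), 42.51044845581055)
scene wood 83 [297.3133 252.7711] [[ 0.5241 -0.0299  0.066 ]] ((298.23529052734375, 252.941162109375), (31.21274185180664, 13.033891677856445), 30.963754653930664)
scene wood 142 [183.2113 304.8099] [[ 0.3615 -0.2761  0.066 ]] ((183.25001525878906, 304.7500305175781), (11.31370735168457, 14.849241256713867), 45.0)
scene wood 219 [219.5068 322.7032] [[ 0.4619 -0.2807  0.066 ]] ((219.50003051757812, 323.0000305175781), (24.748737335205078, 10.60660171508789), 45.0)
scene wood 87 [393.6897 327.1839] [[ 0.8116 -0.1269  0.066 ]] ((394.8935241699219, 327.1602478027344), (42.57875442504883, 2.452179193496704), 9.162346839904785)
```

apply_moves:
  travel:
    - [-23.5,25.75,4]
    - [-23.5,25.75,4]
    - [-23.5,25.75,4]
    - [-23.5,25.75,4]
    - [-23.5,25.75,4]
  rot:
    - [0,0,0]
    - [0,0,0]
    - [0,0,0]
    - [0,0,0]
    - [0,0,0]
  hand: [0,0,0,0,0]

```text
time: 0.77
tcp_pos: [0.3073, 0.4239, 0.2272]
tool_rot: [-3.14, -0.004, 1.2]
contact_force: [1.2, -0.3, 0.4]
grip_width: 0.0258
```

apply_moves:
  travel:
    - [-23.5,25.75,4]
    - [-23.5,25.75,4]
    - [-23.5,25.75,4]
    - [-23.5,25.75,4]
    - [-23.5,25.75,4]
  rot:
    - [0,0,0]
    - [0,0,0]
    - [0,0,0]
    - [0,0,0]
    - [0,0,0]
  hand: [0,0,0,0,0]

```text
time: 1.18
tcp_pos: [0.3869, 0.2603, 0.2065]
tool_rot: [3.141, -0.006, 1.202]
contact_force: [0.8, 0.7, 0.0]
grip_width: -0.0001
```

apply_moves:
  travel:
    - [-23.5,25.75,4]
    - [-23.5,25.75,4]
    - [-23.5,25.75,4]
    - [-23.5,25.75,4]
    - [-23.5,25.75,4]
  rot:
    - [0,0,0]
    - [0,0,0]
    - [0,0,0]
    - [0,0,0]
    - [0,0,0]
  hand: [0,0,0,0,0]

```text
time: 1.6
tcp_pos: [0.4674, 0.0962, 0.1867]
tool_rot: [3.137, -0.009, 1.203]
contact_force: [0.3, 0.0, 0.1]
grip_width: -0.0
```

apply_moves:
  travel:
    - [-23.5,25.75,4]
    - [-23.5,25.75,4]
    - [-23.5,25.75,4]
    - [-23.5,25.75,4]
    - [-23.5,25.75,4]
  rot:
    - [0,0,0]
    - [0,0,0]
    - [0,0,0]
    - [0,0,0]
    - [0,0,0]
  hand: [0,0,0,0,0]

```text
time: 2.02
tcp_pos: [0.5484, -0.0689, 0.1668]
tool_rot: [3.133, -0.01, 1.202]
contact_force: [0.7, 0.9, -0.0]
grip_width: -0.0005
```

apply_moves:
  travel:
    - [7.5,-10,10]
    - [7.5,-10,10]
    - [0,0,10]
    - [0,0,10]
    - [0,0,8]
  rot:
    - [0,0,0]
    - [0,0,0]
    - [0,0,0]
    - [0,0,0]
    - [0,0,0]
  hand: [0,0,0,0,0]

```text
time: 2.43
tcp_pos: [0.5386, -0.0539, 0.1169]
tool_rot: [3.128, -0.009, 1.194]
contact_force: [0.0, 0.3, 0.1]
grip_width: 0.0002
```

```bash
python3 - <<'E'
from h import *
print(ctrl.get_state()["tcp_pos"])
c=capture("wrist");cv2.imwrite("pics/w1.png",c["color"][:,:,::-1])
c=capture("scene");crop(c["color"],200,150,440,330,3,"s1.png")
E
```

```text
[ 0.53859534 -0.05392976  0.11687717]
```

View pics/s1.png

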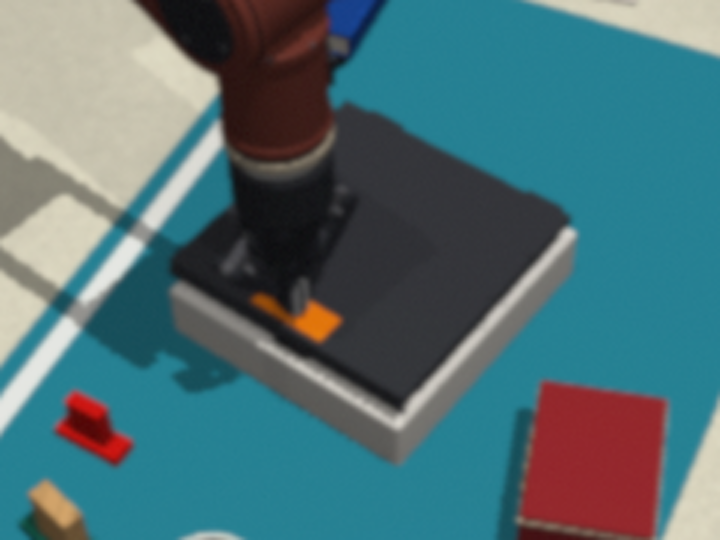

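View pics/w1.png

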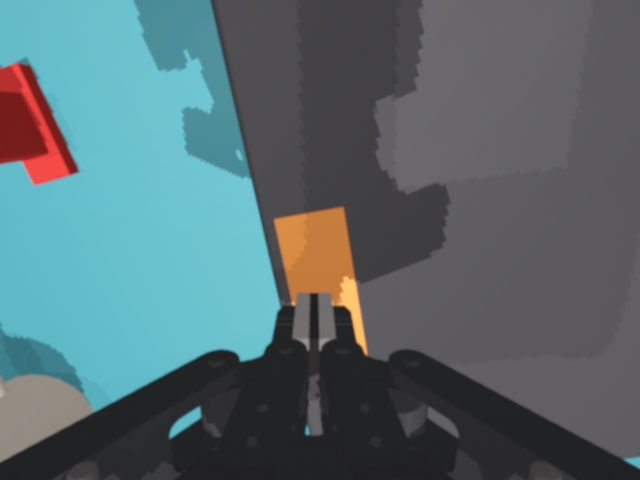

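apply_moves:
  travel:
    - [4,0,5]
    - [0,0,5]
    - [0,0,4]
    - [0,0,3]
    - [0,0,2]
  rot:
    - [0,0,0]
    - [0,0,0]
    - [0,0,0]
    - [0,0,0]
    - [0,0,0]
  hand: [0,0,0,0,0]

```text
time: 2.95
tcp_pos: [0.541, -0.0487, 0.0979]
tool_rot: [3.127, -0.008, 1.198]
contact_force: [-2.9, -0.4, 3.6]
grip_width: 0.0
```

apply_moves:
  travel:
    - [0,0,2]
    - [0,0,2]
    - [0,0,1.5]
    - [0,0,1.5]
    - [0,0,1]
  rot:
    - [0,0,0]
    - [0,0,0]
    - [0,0,0]
    - [0,0,0]
    - [0,0,0]
  hand: [0,0,0,0,0]

```text
time: 3.37
tcp_pos: [0.5411, -0.0488, 0.0938]
tool_rot: [3.129, -0.007, 1.198]
contact_force: [-6.0, 0.2, 8.1]
grip_width: -0.0001
```

apply_moves:
  travel:
    - [0,0,3]
    - [0,0,3]
    - [0,0,-5]
    - [-15,0,-25]
    - [-25,0,-30]
  rot:
    - [0,0,0]
    - [0,0,0]
    - [0,0,0]
    - [0,0,0]
    - [0,0,0]
  hand: [0,0,0,0,0]

```text
time: 3.78
tcp_pos: [0.5237, -0.0827, 0.1502]
tool_rot: [3.138, -0.009, 1.202]
contact_force: [-0.0, -1.0, 0.5]
grip_width: -0.0001
```

apply_moves:
  travel:
    - [-30,0,-20]
    - [-30,0,-20]
    - [-30,0,-10]
    - [-30,10,0]
    - [-30,10,0]
  rot:
    - [0,0,0]
    - [0,0,0]
    - [0,0,0]
    - [0,0,0]
    - [0,0,0]
  hand: [1,1,1,1,1]

```text
time: 4.2
tcp_pos: [0.4903, -0.2347, 0.2088]
tool_rot: [3.123, -0.01, 1.208]
contact_force: [1.1, 0.5, 1.2]
grip_width: 0.0602
```

```bash
python3 - <<'E'
from h import *
print(ctrl.get_state()["tcp_pos"])
c=capture("wrist");cv2.imwrite("pics/w2.png",c["color"][:,:,::-1])
c=capture("scene");cv2.imwrite("pics/s2.png",c["color"][:,:,::-1])
E
```

```text
[ 0.49030435 -0.23465274  0.20877753]
```

View pics/s2.png

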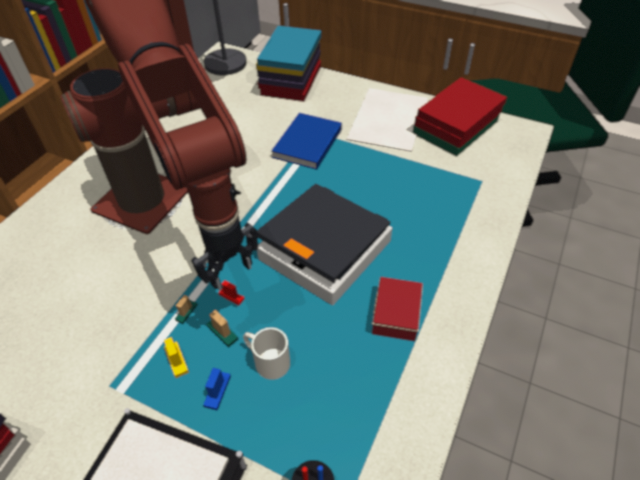

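View pics/w2.png

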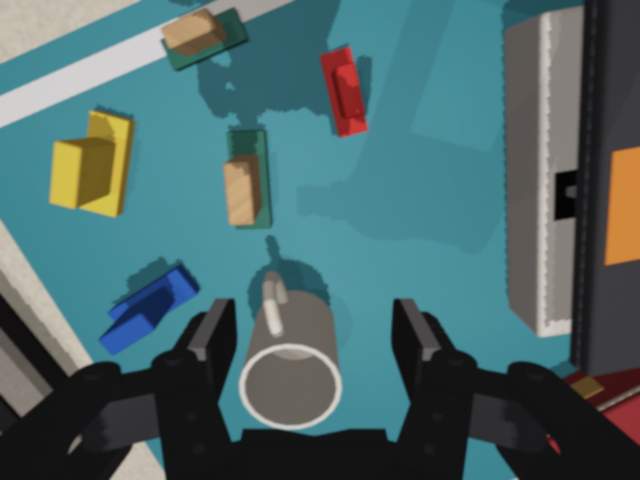

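The wrist view shows the pusher at (245,180), between the mug (285,350, handle at 273,300) and the rest. The lid edge is just lifting. Next I measure the pusher in the wrist view.

```bash
python3 - <<'E'
from h import *
np.set_printoptions(precision=4,suppress=True)
c=capture("wrist");H=hsv(c);im=c["color"]
mw=(H[:,:,0]>5)&(H[:,:,0]<22)&(H[:,:,1]>70)&(H[:,:,1]<190)
mg=(H[:,:,0]>65)&(H[:,:,0]<88)&(H[:,:,2]<110)
for nm,m,z in (("wood",mw,.066),("green",mg,.014)):
    for a,ce,r,cn in blobs(m,200):
        if ce[1]<300 and ce[0]<480: print(nm,a,ce,r,onz(c,ce,z)); print(onz(c,cv2.boxPoints(r),z)[:,:2])
k=np.zeros_like(mw); 
crop(im,180,100,320,320,3,"w2c.png")
c=capture("scene");crop(c["color"],200,120,440,330,3,"s3.png")
print(ctrl.get_state()["time"])
E
```

```text
wood 1853 [198.449   31.0831] ((197.82757568359375, 31.4310302734375), (36.63450241088867, 56.330467224121094), 66.80140686035156) [[ 0.3503 -0.2566  0.066 ]]
[[ 0.3403 -0.2743]
 [ 0.3408 -0.2401]
 [ 0.3604 -0.2396]
 [ 0.3601 -0.2748]]
wood 2117 [247.6467 187.7813] ((247.73106384277344, 188.2724151611328), (68.92774963378906, 33.13514709472656), 85.2363510131836) [[ 0.4488 -0.268   0.066 ]]
[[ 0.4242 -0.271 ]
 [ 0.4305 -0.2498]
 [ 0.4754 -0.2649]
 [ 0.4688 -0.2873]]
green 1391 [217.1237  39.486 ] ((209.25257873535156, 37.44330596923828), (35.9432487487793, 81.3292236328125), 66.03751373291016) [[ 0.3468 -0.2554  0.014 ]]
[[ 0.332  -0.2904]
 [ 0.332  -0.2311]
 [ 0.3551 -0.2299]
 [ 0.3556 -0.2906]]
green 1187 [257.1466 158.0051] ((254.08631896972656, 177.70811462402344), (97.32347106933594, 37.26220703125), 85.91438293457031) [[ 0.4355 -0.2624  0.014 ]]
[[ 0.409  -0.2722]
 [ 0.4177 -0.2443]
 [ 0.4921 -0.2697]
 [ 0.4829 -0.2998]]
4.4
```

View pics/w2c.png

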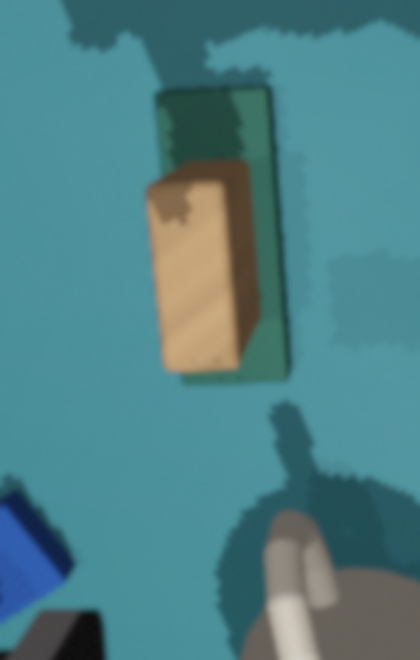

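View pics/s3.png

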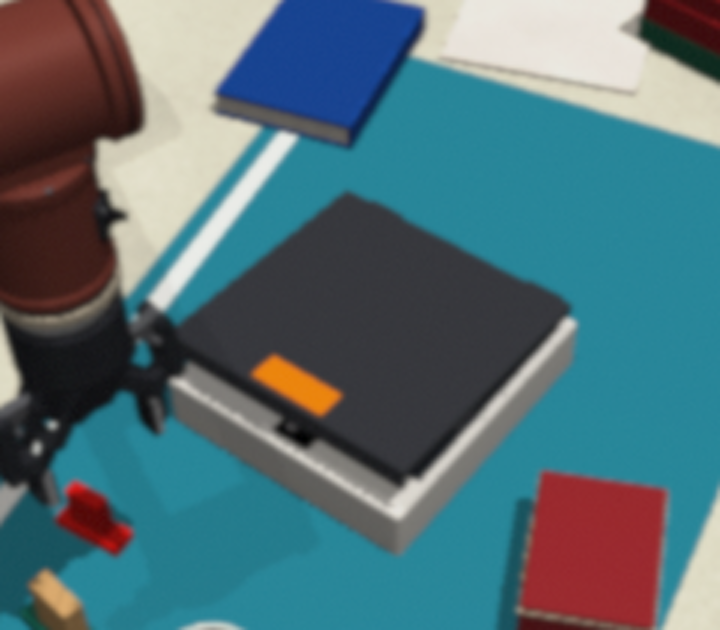

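apply_moves:
  travel:
    - [-16,-8,10]
    - [-16,-8,10]
    - [-16,-8,15]
    - [0,0,20]
    - [0,0,10]
  rot:
    - [0,0,-0.03]
    - [0,0,0]
    - [0,0,0]
    - [0,0,0]
    - [0,0,0]
  hand: [0.65,0.65,0.65,0.65,0.65]

```text
time: 4.82
tcp_pos: [0.4546, -0.2666, 0.1403]
tool_rot: [3.12, -0.012, 1.243]
contact_force: [-0.9, 0.3, -0.5]
grip_width: 0.0551
```

```bash
python3 - <<'E'
from h import *
np.set_printoptions(precision=4,suppress=True)
c=capture("wrist");H=hsv(c);im=c["color"]
cv2.imwrite("pics/w4.png",im[:,:,::-1])
mw=(H[:,:,0]>5)&(H[:,:,0]<22)&(H[:,:,1]>70)&(H[:,:,1]<190)
mg=(H[:,:,0]>65)&(H[:,:,0]<88)&(H[:,:,2]<110)
for nm,m,z in (("wood",mw,.066),("green",mg,.014)):
    for a,ce,r,cn in blobs(m,200): print(nm,a,ce,r,onz(c,ce,z)); print(onz(c,cv2.boxPoints(r),z)[:,:2])
print(ctrl.get_state())
E
```

```text
wood 2534 [248.7664  49.6594] ((248.07237243652344, 50.47185516357422), (39.55842208862305, 67.10433959960938), 68.74949645996094) [[ 0.3473 -0.2598  0.066 ]]
[[ 0.3395 -0.2759]
 [ 0.3394 -0.2454]
 [ 0.3556 -0.2445]
 [ 0.356  -0.2758]]
wood 2933 [299.285  246.6822] ((298.5, 246.0), (33.0, 94.0), 0.0) [[ 0.4449 -0.2698  0.066 ]]
[[ 0.4675 -0.2879]
 [ 0.4176 -0.2695]
 [ 0.4231 -0.2535]
 [ 0.4735 -0.2706]]
green 1869 [270.3884  57.2456] ((257.51971435546875, 55.73388671875), (43.07436752319336, 101.49559020996094), 69.22774505615234) [[ 0.3461 -0.254   0.014 ]]
[[ 0.3316 -0.2905]
 [ 0.3318 -0.2323]
 [ 0.3543 -0.2308]
 [ 0.3547 -0.2908]]
green 1084 [295.7675 188.0839] ((300.0, 208.5), (79.0, 44.0), 90.0) [[ 0.4232 -0.2657  0.014 ]]
[[ 0.408  -0.2723]
 [ 0.4171 -0.2459]
 [ 0.4674 -0.2627]
 [ 0.4577 -0.2908]]
{'time': 4.8667, 'joint_positions': array([-0.6911,  0.081 ,  1.8986,  0.0201,  1.149 , -1.9428]), 'joint_velocities': array([ 0.0083, -0.0133, -0.0231, -0.0021,  0.0651,  0.0024]), 'effort': array([ -0.2142, -44.1968, -40.6849,   0.1344,  -0.3809,  -0.0156]), 'tcp_pos': array([ 0.4539, -0.2659,  0.1388]), 'tool_rot': array([ 3.1228, -0.0125,  1.2437]), 'contact_force': array([-1.9595,  0.4686, -2.5362]), 'wrist_torque': array([0.0288, 0.0684, 0.0338]), 'grip_width': 0.05586886273039928}
```

View pics/w4.png

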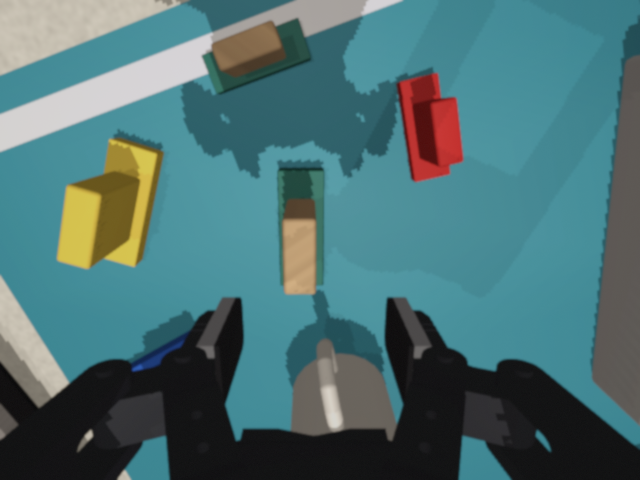

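apply_moves:
  travel:
    - [-3.5,-1,16]
    - [-3,-1,16]
    - [0,0,16]
    - [0,0,14]
    - [0,0,10]
  rot:
    - [0.01,-0.006,0]
    - [0.009,-0.006,0]
    - [0,0,0]
    - [0,0,0]
    - [0,0,0]
  hand: [0.65,0.65,0.65,0.65,0.65]

```text
time: 5.28
tcp_pos: [0.455, -0.2675, 0.0672]
tool_rot: [3.138, 0.0, 1.25]
contact_force: [-0.4, 0.8, -0.1]
grip_width: 0.0556
```

```bash
python3 - <<'E'
from h import *
s=ctrl.get_state(); print(s["tcp_pos"],s["tool_rot"],s["contact_force"])
c=capture("scene");crop(c["color"],120,200,340,400,3,"s5.png")
c=capture("wrist");cv2.imwrite("pics/w5.png",c["color"][:,:,::-1])
E
```

```text
[ 0.4550165  -0.26752419  0.06724898] [3.13778351e+00 5.52571283e-05 1.25035393e+00] [-0.42581376  0.82557453 -0.11109531]
```

View pics/s5.png

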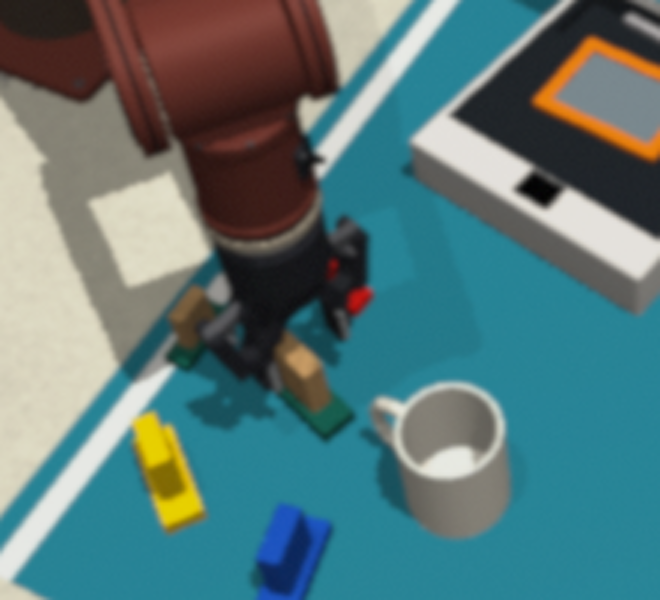

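View pics/w5.png

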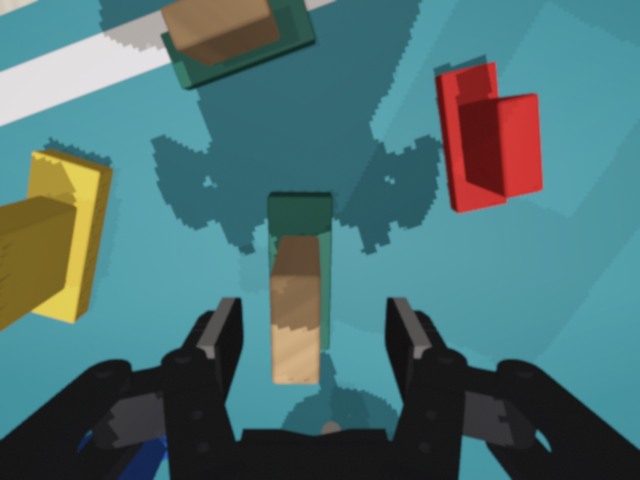

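apply_moves:
  travel:
    - [-3,-2,5]
    - [-2.5,-2,5]
    - [0,0,4]
    - [0,0,3]
    - [0,0,0]
  rot:
    - [0,0,0]
    - [0,0,0]
    - [0,0,0]
    - [0,0,0]
    - [0,0,0]
  hand: [0.65,0.65,0.65,0.65,0.65]

```text
time: 5.8
tcp_pos: [0.4504, -0.2719, 0.0513]
tool_rot: [3.136, 0.001, 1.252]
contact_force: [-0.1, 0.5, 0.1]
grip_width: 0.0557
```

apply_moves:
  travel:
    - [0,0,0]
    - [0,0,0]
    - [0,0,0]
    - [0,0,0]
    - [0,0,0]
  rot:
    - [0,0,0]
    - [0,0,0]
    - [0,0,0]
    - [0,0,0]
    - [0,0,0]
  hand: [0,0,0,0,0]
  squeeze: 50

```text
time: 6.22
tcp_pos: [0.451, -0.2727, 0.0524]
tool_rot: [3.134, 0.001, 1.251]
contact_force: [1.2, -0.8, -1.5]
grip_width: 0.0172
```

apply_moves:
  travel:
    - [0,0,-10]
    - [0,0,-20]
    - [0,0,-25]
    - [0,0,-25]
    - [0,0,-20]
  rot:
    - [0,0,0]
    - [0,0,0]
    - [0,0,0]
    - [0,0,0]
    - [0,0,0]
  hand: [0,0,0,0,0]

```text
time: 6.63
tcp_pos: [0.4459, -0.2686, 0.1511]
tool_rot: [-3.135, -0.004, 1.251]
contact_force: [1.6, -1.0, -2.8]
grip_width: 0.0177
```

```bash
python3 - <<'E'
from h import *
c=capture("top");crop(c["color"],220,140,460,340,3,"t6.png")
c=capture("scene");crop(c["color"],220,80,440,320,2.5,"s6.png")
s=ctrl.get_state(); print(s["tcp_pos"],s["tool_rot"],s["contact_force"])
E
```

```text
[ 0.44807155 -0.27039122  0.15381164] [ 3.14113999e+00 -1.52369958e-03  1.25120357e+00] [-0.22127196 -0.51322168 -2.05651438]
```

View pics/t6.png

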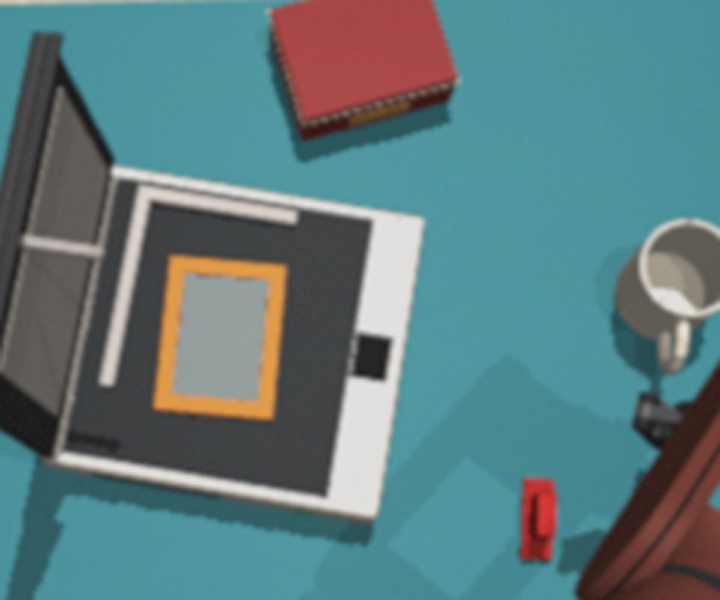

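View pics/s6.png

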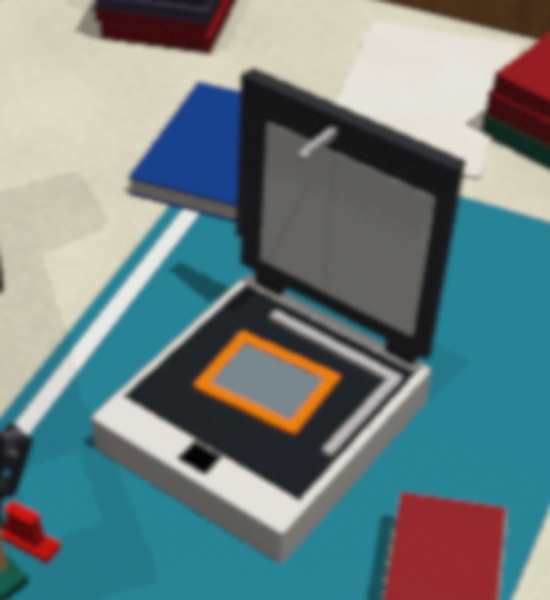

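```bash
cat > meas.py <<'E'
from h import *
np.set_printoptions(precision=4,suppress=True)
Lpts=np.array([[105,95],[-55,95],[-55,85],[95,85],[95,-30],[105,-30]])/1000.
def kab(A,B):
    a,b=A-A.mean(0),B-B.mean(0); th=np.arctan2((a[:,0]*b[:,1]-a[:,1]*b[:,0]).sum(),(a*b).sum())
    R=np.array([[np.cos(th),-np.sin(th)],[np.sin(th),np.cos(th)]]); t=B.mean(0)-R@A.mean(0)
    return th,t,np.linalg.norm(A@R.T+t-B,axis=1)
def up(c,k=4):
    return cv2.resize(c["color"],None,fx=k,fy=k,interpolation=cv2.INTER_CUBIC)
def stops(c,k=4):
    im=up(c,k);H=cv2.cvtColor(im,cv2.COLOR_RGB2HSV)
    out=[]
    for a,ce,r,cn in blobs((H[:,:,2]>130)&(H[:,:,1]<60),1500):
        w,h=sorted(r[1]); 
        if a>9000 or not(15<h/k<110): continue
        ap=cv2.approxPolyDP(cn,2.0*k*.8,True)[:,0]
        out.append((a,ce/k,len(ap),(ap+.5)/k-.5))
    return out
def plate(c,k=4):
    im=up(c,k);H=cv2.cvtColor(im,cv2.COLOR_RGB2HSV)
    m=(H[:,:,0]>7)&(H[:,:,0]<22)&(H[:,:,1]>140)&(H[:,:,2]>120)
    b=[x for x in blobs(m,3000)]
    if not b: return None
    x=max(b,key=lambda q:q[0])
    g=onz(c,(x[3][:,0]+.5)/k-.5,.060)[:,:2]
    r=cv2.minAreaRect((g*1000).astype(np.float32)); return x[1]/k,r
E
python3 - <<'E'
from meas import *
for n in ("top","scene"):
    c=capture(n)
    print(n,"plate",plate(c))
    for a,ce,l,ap in stops(c):
        print(a,ce,l); 
        if 230<ce[0]<420 and 150<ce[1]<340: print(np.c_[ap,onz(c,ap,.062)[:,:2]])
E
```

```text
top plate (array([293.3308, 252.9807]), ((554.2702026367188, 64.39556121826172), (91.51658630371094, 122.47671508789062), 83.20603942871094))
2824 [451.8582  51.7234] 15
4415 [308.6723  54.0093] 16
3208 [162.7722  57.7593] 21
7719 [58.4661 78.8214] 25
1711 [241.2759 221.8434] 6
[[227.375  219.375    0.6353   0.2158]
 [229.875  221.875    0.6292   0.21  ]
 [253.875  223.875    0.6229   0.1542]
 [253.625  218.375    0.6361   0.1547]
 [251.625  221.375    0.629    0.1594]
 [229.375  217.375    0.64     0.2112]]
scene plate (array([327.1276, 232.8393]), ((556.2902221679688, 68.22752380371094), (96.24004364013672, 125.184326171875), 83.29242706298828))
5670 [269.0044  10.5852] 4
7589 [623.5997 167.7039] 67
3093 [593.8075 167.9261] 6
1696 [610.156  205.2008] 11
5665 [359.0237 231.3162] 6
[[329.875  204.125    0.5228   0.1596]
 [329.375  206.875    0.526    0.1497]
 [373.625  230.875    0.6644   0.1202]
 [349.375  258.375    0.6451   0.0115]
 [352.125  260.625    0.654    0.0079]
 [379.625  230.125    0.6772   0.1291]]
2468 [626.64   217.5463] 19
5283 [575.1071 251.1328] 15
2437 [568.7931 312.4524] 15
8152 [549.4059 364.3519] 15
7527 [611.7183 395.3499] 15
8620 [258.8022 471.964 ] 5
```

```bash
sed -i 's/a>9000/a>20000/' meas.py; python3 - <<'E'
from meas import *
from itertools import product
for n in ("top","scene"):
    c=capture(n)
    for a,ce,l,ap in stops(c):
        if 250<ce[0]<420 and 180<ce[1]<340:
            w=onz(c,ap,.062)[:,:2]; print(n,a,ce,l); print(np.c_[ap,w])
            if l==6:
                for rev in (0,1):
                    for s in range(6):
                        q=np.roll(w[::-1] if rev else w,s,0); th,t,e=kab(Lpts,q)
                        if e.max()<.012: 
                            R=np.array([[np.cos(th),-np.sin(th)],[np.sin(th),np.cos(th)]]);print("fit",th,t,"corner",t+R@[.095,.085],"pad",t+R@[0,-.105],e)
E
```

```text
top 17765 [293.5409 252.364 ] 4
[[281.875  231.125    0.6038   0.0893]
 [277.375  269.875    0.513    0.101 ]
 [304.875  272.625    0.505    0.0385]
 [308.625  233.625    0.5962   0.0275]]
scene 5654 [359.0229 231.3167] 6
[[329.875  204.125    0.5228   0.1596]
 [329.375  206.875    0.526    0.1497]
 [373.625  230.875    0.6644   0.1202]
 [349.625  259.625    0.6473   0.0081]
 [352.125  260.625    0.654    0.0079]
 [379.625  230.125    0.6772   0.1291]]
fit -0.19546127460937116 [0.5581 0.0561] corner [0.6678 0.121 ] pad [ 0.5377 -0.0469] [0.0024 0.0004 0.0053 0.0036 0.0018 0.0021]
scene 10244 [326.9044 232.3254] 4
[[305.625  231.375    0.5087   0.0448]
 [334.125  246.125    0.5951   0.0311]
 [347.375  231.625    0.6051   0.0894]
 [318.625  217.875    0.5179   0.1015]]
```

```bash
python3 - <<'E'
from meas import *
c=capture("top");crop(c["color"],245,190,335,290,8 if 0 else 6,"t7.png")
E
```

```text
(no output)
```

View pics/t7.png

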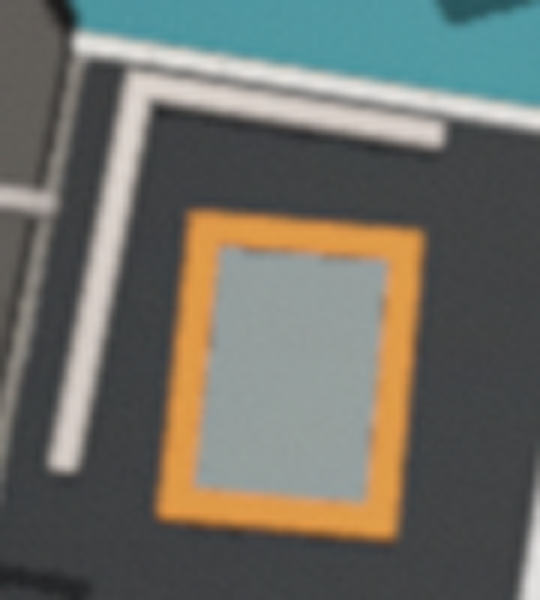

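```bash
python3 - <<'E'
from meas import *
c=capture("top")
p=np.array([[127,70],[47,472],[77,472],[152,107],[443,149],[447,121]])/6.+[245,190]-.4
q=onz(c,p,.062)[:,:2];th,t,e=kab(Lpts,q)
R=np.array([[np.cos(th),-np.sin(th)],[np.sin(th),np.cos(th)]]);print("fit",th,t,"corner",t+R@[.095,.085],"pad",t+R@[0,-.105],e)
pl=np.array([[190,209],[427,231],[398,541],[157,519]])/6.+[245,190]-.4
w=onz(c,pl,.060)[:,:2];m=w.mean(0);print(m,"plate in scanner",R.T@(m-t),"ang rel",np.arctan2(*(w[0]-w[3])[::-1])-th,np.arctan2(*(w[1]-w[2])[::-1])-th)
print((w-t)@R)
# scene
th,t=-.195,np.array([.5581,.0561]);R=np.array([[np.cos(th),-np.sin(th)],[np.sin(th),np.cos(th)]]);print("scene rel",R.T@(np.array([.5563,.0682])-t))
E
```

```text
fit -0.1975612002901464 [0.5544 0.0524] corner [0.6642 0.1171] pad [ 0.5337 -0.0506] [0.0015 0.0017 0.0009 0.0027 0.001  0.0017]
[0.5545 0.0636] plate in scanner [-0.0021  0.011 ] ang rel 0.08131918801159084 0.077580282834731
[[ 0.0552  0.0619]
 [ 0.0622 -0.0302]
 [-0.0592 -0.0397]
 [-0.0664  0.052 ]]
scene rel [-0.0041  0.0115]
```

apply_moves:
  travel:
    - [10,1,-10]
    - [26,1,-8]
    - [26,1,-5]
    - [26,1,0]
    - [26,1,0]
  rot:
    - [0,0,0]
    - [0,0,0]
    - [0,0,0]
    - [0,0,0]
    - [0,0,0]
  hand: [0,0,0,0,0]

```text
time: 7.45
tcp_pos: [0.4844, -0.1589, 0.1694]
tool_rot: [-3.124, -0.007, 1.242]
contact_force: [0.0, 0.1, -2.8]
grip_width: 0.0173
```

apply_moves:
  travel:
    - [26,1,0]
    - [26,1,0]
    - [24,0,0]
    - [14,0,0]
    - [6,0,0]
  rot:
    - [0,0,0]
    - [0,0,-0.03]
    - [0,0,-0.03]
    - [0,0,-0.03]
    - [0,0,-0.03]
  hand: [0,0,0,0,0]

```text
time: 7.87
tcp_pos: [0.5166, -0.0561, 0.1705]
tool_rot: [-3.121, -0.013, 1.37]
contact_force: [-0.9, -0.2, -1.8]
grip_width: 0.0171
```

```bash
cat >> meas.py <<'E'
TH=-.196;O=np.array([.5563,.0543])
RS=np.array([[np.cos(TH),-np.sin(TH)],[np.sin(TH),np.cos(TH)]])
def st():
    from scipy.spatial.transform import Rotation as Ro
    s=ctrl.get_state();p=s["tcp_pos"];r=s["tool_rot"]
    M=Ro.from_euler("xyz",r).as_matrix()
    print("t",s["time"],"scanner",RS.T@(p[:2]-O)*1000,"z",p[2]*1000,"yaw-sc",r[2]-TH,"rot",r,"F sc",np.r_[RS.T@s["contact_force"][:2],s["contact_force"][2]],"w",s["grip_width"])
    return p,M
def go(xs,ys,z,yaw):
    from scipy.spatial.transform import Rotation as Ro
    p,M=st(); D=Ro.from_euler("xyz",[np.pi,0,TH+yaw]).as_matrix()
    tgt=np.r_[O+RS@np.array([xs,ys])/1000,z/1000]
    print("tool travel mm",M.T@(tgt-p)*1000,"rot",Ro.from_matrix(M.T@D).as_rotvec())
E
python3 - <<'E'
from meas import *
go(-5,-80,112,np.pi/2)
E
```

```text
t 7.8667 scanner [ -17.4481 -116.0151] z 170.5485715012873 yaw-sc 1.5656002407389702 rot [-3.1212 -0.0128  1.3696] F sc [-0.8925 -0.3375 -1.8159] w 0.01709639666241717
tool travel mm [35.324  13.4606 58.7453] rot [-0.0203 -0.0129 -0.0051]
```

apply_moves:
  travel:
    - [12,4,14]
    - [12,4,14]
    - [8,3,14]
    - [3,2,10]
    - [0,0,6]
  rot:
    - [-0.01,-0.006,0]
    - [-0.01,-0.006,0]
    - [0,0,0]
    - [0,0,0]
    - [0,0,0]
  hand: [0,0,0,0,0]

```text
time: 8.28
tcp_pos: [0.5378, -0.02, 0.1129]
tool_rot: [3.139, -0.0, 1.377]
contact_force: [-0.3, 0.1, -1.2]
grip_width: 0.0171
```

```bash
python3 - <<'E'
from meas import *
go(-5,-70,108,np.pi/2)
c=capture("scene");crop(c["color"],220,80,440,320,2.5,"s8.png")
c=capture("wrist");cv2.imwrite("pics/w8.png",c["color"][:,:,::-1])
E
```

```text
t 8.2833 scanner [ -3.6485 -76.4454] z 112.94438852738561 yaw-sc 1.5734826610905606 rot [ 3.1387 -0.0002  1.3775] F sc [-0.3002  0.0172 -1.1975] w 0.017131016900653696
tool travel mm [ 6.4482 -1.3483  4.9415] rot [ 0.0029 -0.0002  0.0027]
```

View pics/s8.png

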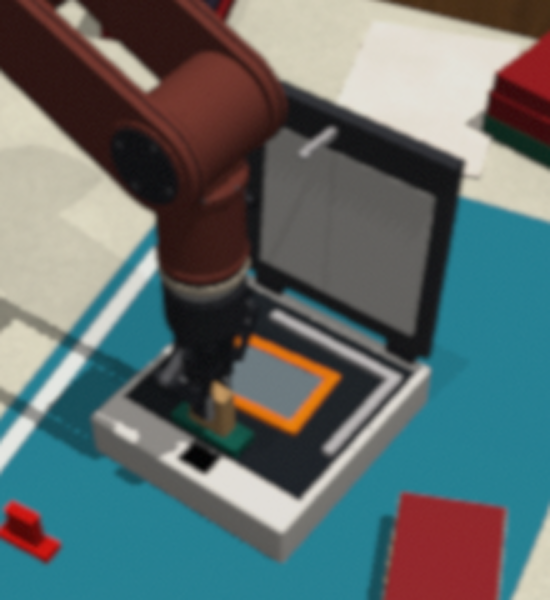

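View pics/w8.png

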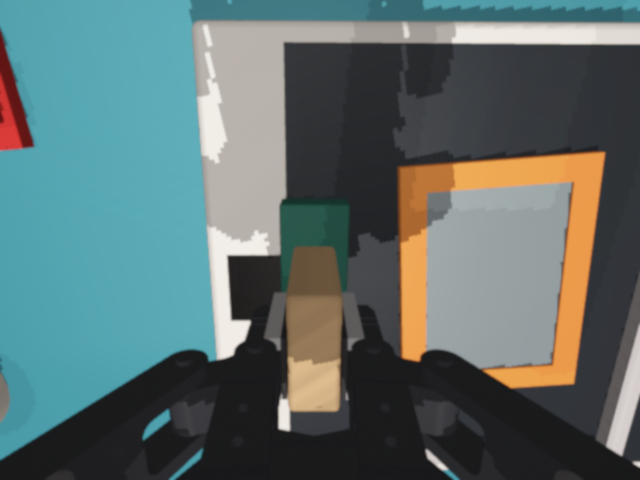

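apply_moves:
  travel:
    - [4,0,1.5]
    - [5,0,1.5]
    - [5,0,1.5]
    - [4,0,0.5]
    - [4,0,0]
  rot:
    - [0,0,0]
    - [0,0,0]
    - [0,0,0]
    - [0,0,0]
    - [0,0,0]
  hand: [0,0,0,0,0]

```text
time: 8.8
tcp_pos: [0.5425, -0.0002, 0.1096]
tool_rot: [3.138, 0.001, 1.373]
contact_force: [-0.3, -0.7, -1.3]
grip_width: 0.0177
```

```bash
python3 - <<'E'
from meas import *
go(-5,-22,108,np.pi/2)
E
```

```text
t 8.8 scanner [ -2.9455 -56.1911] z 109.6167412270873 yaw-sc 1.568506740213645 rot [3.1378 0.0005 1.3725] F sc [-0.1543 -0.6945 -1.3291] w 0.01765406338154415
tool travel mm [34.1871 -2.1388  1.591 ] rot [ 0.0038  0.0005 -0.0023]
```

apply_moves:
  travel:
    - [3,0,1]
    - [3,0,1]
    - [4,0,0.3]
    - [4,0,0]
    - [4,0,0]
  rot:
    - [0,0,0]
    - [0,0,0]
    - [0,0,0]
    - [0,0,0]
    - [0,0,0]
  hand: [0,0,0,0,0]

```text
time: 9.22
tcp_pos: [0.5469, 0.0189, 0.1082]
tool_rot: [3.136, 0.002, 1.373]
contact_force: [-0.7, -0.6, -1.5]
grip_width: 0.0172
```

apply_moves:
  travel:
    - [4,0,0]
    - [3,0,0]
    - [2,0,0]
    - [0,0,0]
    - [0,0,0]
  rot:
    - [0,0,0]
    - [0,0,0]
    - [0,0,0]
    - [0,0,0]
    - [0,0,0]
  hand: [0,0,0,0,0]

```text
time: 9.63
tcp_pos: [0.5491, 0.0298, 0.1082]
tool_rot: [3.136, 0.002, 1.374]
contact_force: [0.4, -0.9, -1.2]
grip_width: 0.0172
```

```bash
python3 - <<'E'
from meas import *
go(-5,-22,108,np.pi/2)
c=capture("wrist");cv2.imwrite("pics/w9.png",c["color"][:,:,::-1])
E
```

```text
t 9.6333 scanner [ -2.2835 -25.4722] z 108.21893574933233 yaw-sc 1.5702161183958712 rot [3.1359 0.0015 1.3742] F sc [ 0.557  -0.7798 -1.2133] w 0.017162008321072023
tool travel mm [ 3.4709 -2.7197  0.1983] rot [ 0.0057  0.0015 -0.0006]
```

View pics/w9.png

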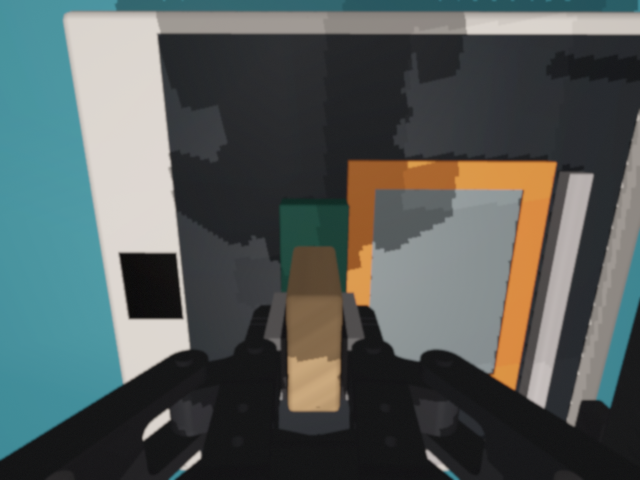

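apply_moves:
  travel:
    - [1.5,0,0]
    - [1.5,0,0]
    - [1.5,0,0]
    - [1,0,0]
    - [0,0,0]
  rot:
    - [0,0,0]
    - [0,0,0]
    - [0,0,0]
    - [0,0,0]
    - [0,0,0]
  hand: [0,0,0,0,0]

```text
time: 10.1
tcp_pos: [0.5502, 0.0351, 0.1082]
tool_rot: [3.136, 0.002, 1.373]
contact_force: [0.2, -1.3, -0.1]
grip_width: 0.0176
```

apply_moves:
  travel:
    - [1,0,0]
    - [1,0,0]
    - [1,0,0]
    - [0.5,0,0]
    - [0,0,0]
  rot:
    - [0,0,0]
    - [0,0,0]
    - [0,0,0]
    - [0,0,0]
    - [0,0,0]
  hand: [0,0,0,0,0]

```text
time: 10.52
tcp_pos: [0.5506, 0.0357, 0.1083]
tool_rot: [3.136, 0.007, 1.374]
contact_force: [-0.4, -0.7, -0.4]
grip_width: 0.0169
```

```bash
python3 - <<'E'
from meas import *
go(-5,-22,108,np.pi/2)
c=capture("wrist");crop(c["color"],330,130,640,420,2.4,"w10.png")
E
```

```text
t 10.5167 scanner [ -1.9236 -19.3433] z 108.26991711169198 yaw-sc 1.5701203381205826 rot [3.136  0.0074 1.3741] F sc [-0.2119 -0.7933 -0.4072] w 0.016926116644469233
tool travel mm [-2.6567 -3.0762  0.2727] rot [ 0.0055  0.0074 -0.0007]
```

View pics/w10.png

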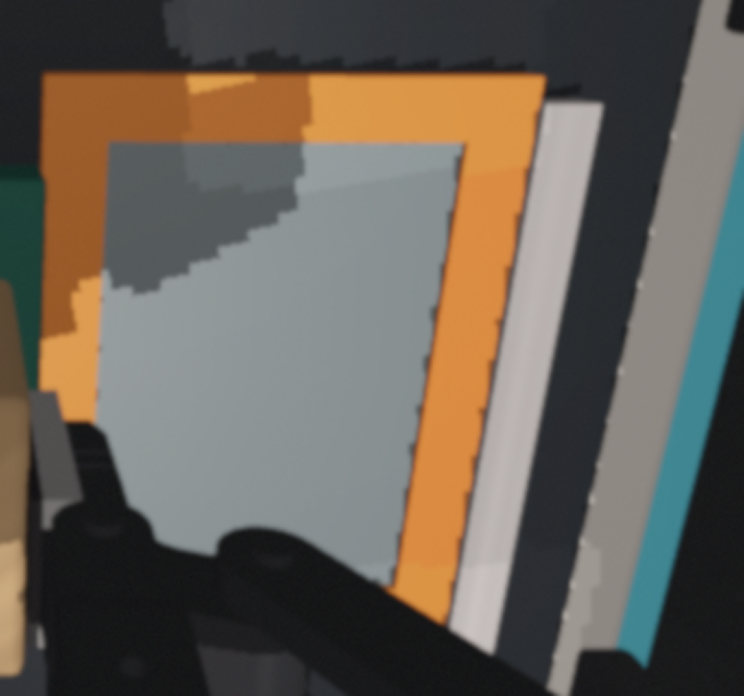

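apply_moves:
  travel:
    - [-4,0,0]
    - [-8,0,0]
    - [-15,-15,-15]
    - [0,-25,-25]
    - [0,-25,-15]
  rot:
    - [0,0,0]
    - [0,0,0]
    - [0,0,0]
    - [0,0,0.1]
    - [0,0,0.12]
  hand: [0,0,0,0,0]

```text
time: 10.98
tcp_pos: [0.4807, 0.0236, 0.1603]
tool_rot: [3.141, 0.004, 1.149]
contact_force: [-0.6, 1.1, 0.0]
grip_width: 0.0175
```

apply_moves:
  travel:
    - [0,-10,0]
    - [0,-5,0]
    - [0,0,0]
    - [0,0,0]
    - [0,0,0]
  rot:
    - [0,0,0.12]
    - [0,0,0.12]
    - [0,0,0.12]
    - [0,0,0.12]
    - [0,0,0.12]
  hand: [0,0,0,0,0]

```text
time: 11.4
tcp_pos: [0.4641, 0.0306, 0.1647]
tool_rot: [3.138, -0.004, 0.524]
contact_force: [0.4, -0.5, -1.8]
grip_width: 0.0175
```

```bash
python3 - <<'E'
from meas import *
go(-95,30,140,0)
E
```

```text
t 11.4 scanner [-85.7873 -41.23  ] z 164.69820706987048 yaw-sc 0.7201550749938608 rot [ 3.1377 -0.0043  0.5242] F sc [ 0.4686 -0.3824 -1.8408] w 0.01747632705444214
tool travel mm [ 39.9444 -59.7148  24.6409] rot [ 0.0021 -0.0055  0.7201]
```

apply_moves:
  travel:
    - [0,0,0]
    - [0,0,0]
    - [0,0,0]
    - [0,0,0]
    - [0,0,0]
  rot:
    - [0,0,0.12]
    - [0,0,0.12]
    - [0,0,0.12]
    - [0,0,0.12]
    - [0,0,0.12]
  hand: [0,0,0,0,0]

```text
time: 11.82
tcp_pos: [0.4637, 0.0299, 0.1652]
tool_rot: [-3.139, -0.008, -0.101]
contact_force: [0.2, -0.2, -1.7]
grip_width: 0.0171
```

```bash
python3 - <<'E'
from meas import *
go(-95,30,125,0)
c=capture("scene");print(plate(c)); 
c=capture("top");print(plate(c))
crop(c["color"],245,190,335,290,6,"t11.png")
E
```

```text
t 11.8167 scanner [-86.0807 -41.9538] z 165.23650394983576 yaw-sc 0.09500527069517523 rot [-3.1388 -0.0079 -0.101 ] F sc [ 0.2118 -0.126  -1.7419] w 0.01705674943989632
tool travel mm [ -2.371  -72.3637  40.4198] rot [-0.0031 -0.0078  0.095 ]
(array([334.5092, 227.4015]), ((565.35595703125, 94.98143768310547), (93.18718719482422, 125.50550079345703), 77.93926239013672))
(array([265.466 , 246.3861]), ((570.2890625, 125.63288879394531), (20.665485382080078, 122.31006622314453), 77.27323913574219))
```

View pics/t11.png

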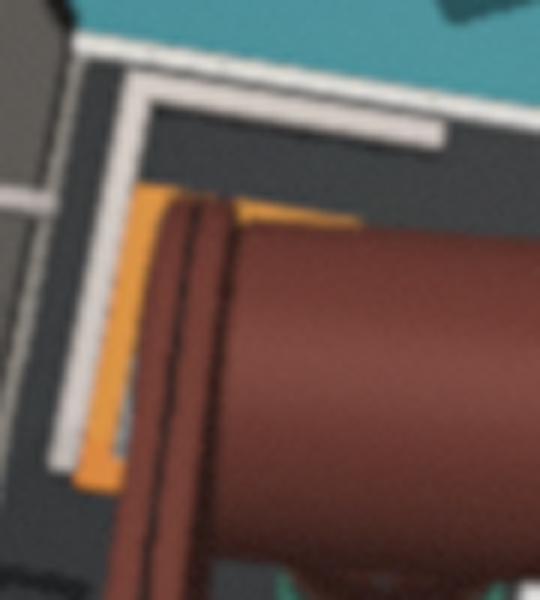

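apply_moves:
  travel:
    - [-2,-20,5]
    - [-2,-20,5]
    - [-2,-20,5]
    - [0,-8,10]
    - [0,-2,10]
  rot:
    - [0,-0.004,0.095]
    - [0,-0.004,0]
    - [0,0,0]
    - [0,0,0]
    - [0,0,0]
  hand: [0,0,0,0,0]

```text
time: 12.33
tcp_pos: [0.4717, 0.1006, 0.1319]
tool_rot: [-3.136, -0.006, -0.178]
contact_force: [-0.9, -0.2, -1.9]
grip_width: 0.0173
```

```bash
python3 - <<'E'
from meas import *
go(-92,30,108,0)
c=capture("wrist");cv2.imwrite("pics/w12.png",c["color"][:,:,::-1])
E
```

```text
t 12.3333 scanner [-91.9769  28.9692] z 131.9416584702699 yaw-sc 0.018093441762653983 rot [-3.1362 -0.0065 -0.1779] F sc [-0.851  -0.3917 -1.8743] w 0.017285856576471175
tool travel mm [-0.1593 -0.9016 23.9464] rot [-0.0055 -0.0064  0.0181]
```

View pics/w12.png

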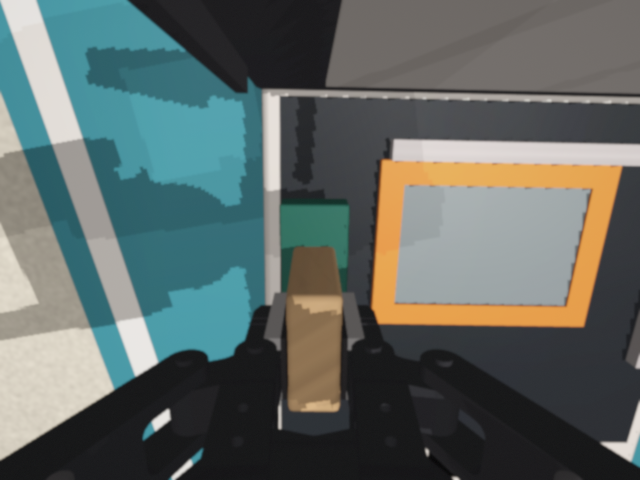

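```bash
python3 - <<'E'
from meas import *
c=capture("wrist");o,_=ray(c,[[0,0]]);print(o,RS.T@(o[:2]-O)*1000, ctrl.get_state()["tcp_pos"])
c=capture("scene");crop(c["color"],220,80,440,320,2.5,"s12.png")
E
```

```text
[0.4827 0.1733 0.2563] [-95.3139 102.3776] [0.4699 0.0996 0.1301]
```

View pics/s12.png

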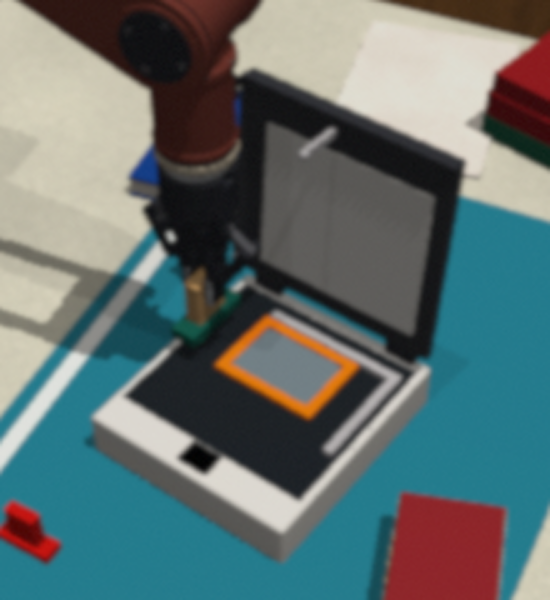

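apply_moves:
  travel:
    - [0,4,7]
    - [0,4,7]
    - [0,1,5]
    - [0,0,3]
    - [0,0,1]
  rot:
    - [-0.005,-0.006,0.018]
    - [0,0,0]
    - [0,0,0]
    - [0,0,0]
    - [0,0,0]
  hand: [0,0,0,0,0]

```text
time: 12.9
tcp_pos: [0.4691, 0.0863, 0.1064]
tool_rot: [3.139, 0.002, -0.202]
contact_force: [-0.3, 0.3, -2.1]
grip_width: 0.0171
```

```bash
python3 - <<'E'
from meas import *
go(-42,20,108,0)
E
```

```text
t 12.9 scanner [-91.7725  14.396 ] z 106.44417704998162 yaw-sc -0.006049203792655777 rot [ 3.1393  0.0025 -0.202 ] F sc [-0.3677  0.238  -2.1431] w 0.017111462854250276
tool travel mm [49.7337 -5.9011 -1.6936] rot [ 0.0023  0.0025 -0.006 ]
```

apply_moves:
  travel:
    - [3,-3,-1]
    - [4,-3,-0.5]
    - [4,0,0]
    - [4,0,0]
    - [4,0,0]
  rot:
    - [0,0,-0.003]
    - [0,0,-0.003]
    - [0,0,0]
    - [0,0,0]
    - [0,0,0]
  hand: [0,0,0,0,0]

```text
time: 13.32
tcp_pos: [0.4906, 0.0885, 0.1083]
tool_rot: [3.139, 0.002, -0.196]
contact_force: [-0.7, -0.5, -2.7]
grip_width: 0.0177
```

apply_moves:
  travel:
    - [4,0,0]
    - [4,0,0]
    - [4,0,0]
    - [3,0,0]
    - [2,0,0]
  rot:
    - [0,0,0]
    - [0,0,0]
    - [0,0,0]
    - [0,0,0]
    - [0,0,0]
  hand: [0,0,0,0,0]

```text
time: 13.73
tcp_pos: [0.5091, 0.0849, 0.1081]
tool_rot: [3.139, 0.004, -0.195]
contact_force: [-1.3, 0.0, -1.3]
grip_width: 0.0173
```

```bash
python3 - <<'E'
from meas import *
go(-42,20,108,0)
c=capture("wrist");cv2.imwrite("pics/w13.png",c["color"][:,:,::-1])
E
```

```text
t 13.7333 scanner [-52.2301  20.8447] z 108.12429252232941 yaw-sc 0.0009440158825895772 rot [ 3.139   0.004  -0.1951] F sc [-1.2671 -0.2181 -1.2809] w 0.01727825233313215
tool travel mm [10.2297  0.8541  0.0859] rot [0.0026 0.004  0.0009]
```

View pics/w13.png

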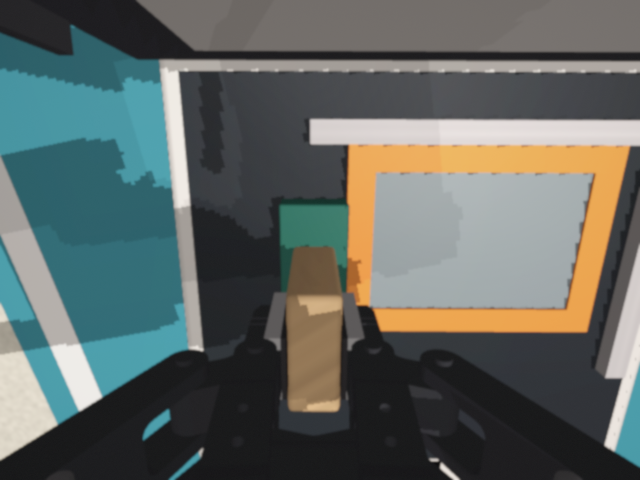

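Pushing well: the plate (orange, 348–630 across) slides along the top stop at row 132, and about 10 mm is left to the right stop (column 625).

apply_moves:
  travel:
    - [2.5,0,0]
    - [2.5,0,0]
    - [2,0,0]
    - [1.5,0,0]
    - [0,0,0]
  rot:
    - [0,0,0]
    - [0,0,0]
    - [0,0,0]
    - [0,0,0]
    - [0,0,0]
  hand: [0,0,0,0,0]

```text
time: 14.2
tcp_pos: [0.5185, 0.083, 0.108]
tool_rot: [3.139, 0.004, -0.195]
contact_force: [-0.4, -0.5, -1.3]
grip_width: 0.0172
```

apply_moves:
  travel:
    - [1.2,0,0]
    - [1.2,0,0]
    - [1.2,0,0]
    - [1,0,0]
    - [0,0,0]
  rot:
    - [0,0,0]
    - [0,0,0]
    - [0,0,0]
    - [0,0,0]
    - [0,0,0]
  hand: [0,0,0,0,0]

```text
time: 14.62
tcp_pos: [0.5224, 0.0823, 0.1078]
tool_rot: [3.139, 0.006, -0.195]
contact_force: [-1.0, 0.3, -1.4]
grip_width: 0.017
```

```bash
python3 - <<'E'
from meas import *
go(-40,20,108,0)
c=capture("wrist");crop(c["color"],290,90,640,390,2.2,"w14.png")
E
```

```text
t 14.6167 scanner [-38.7522  20.8638] z 107.80662255304124 yaw-sc 0.000939312696289607 rot [ 3.1389  0.0064 -0.1951] F sc [-1.0504  0.0719 -1.4007] w 0.01696169441950869
tool travel mm [-1.2498  0.8632 -0.1831] rot [0.0027 0.0064 0.0009]
```

View pics/w14.png

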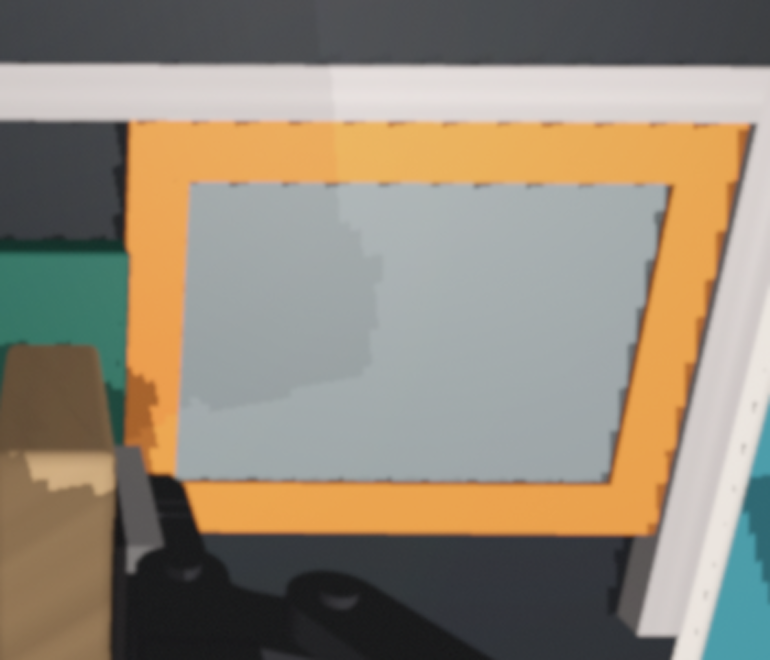

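apply_moves:
  travel:
    - [1.5,0,0]
    - [1.5,0,0]
    - [1.5,0,0]
    - [0,0,0]
    - [0,0,0]
  rot:
    - [0,0,0]
    - [0,0,0]
    - [0,0,0]
    - [0,0,0]
    - [0,0,0]
  hand: [0,0,0,0,0]

```text
time: 15.08
tcp_pos: [0.5228, 0.0823, 0.1066]
tool_rot: [3.138, 0.016, -0.195]
contact_force: [-1.5, -0.1, -0.1]
grip_width: 0.0174
```

```bash
python3 - <<'E'
from meas import *
go(-40,20,108,0)
c=capture("wrist");crop(c["color"],290,90,640,390,2.2,"w15.png")
E
```

```text
t 15.0833 scanner [-38.2889  20.9473] z 106.64307475259204 yaw-sc 0.0013713151918764432 rot [ 3.1382  0.0162 -0.1946] F sc [-1.4719 -0.3769 -0.1022] w 0.01735818128369007
tool travel mm [-1.7341  0.9495 -1.3258] rot [0.0034 0.0162 0.0014]
```

View pics/w15.png

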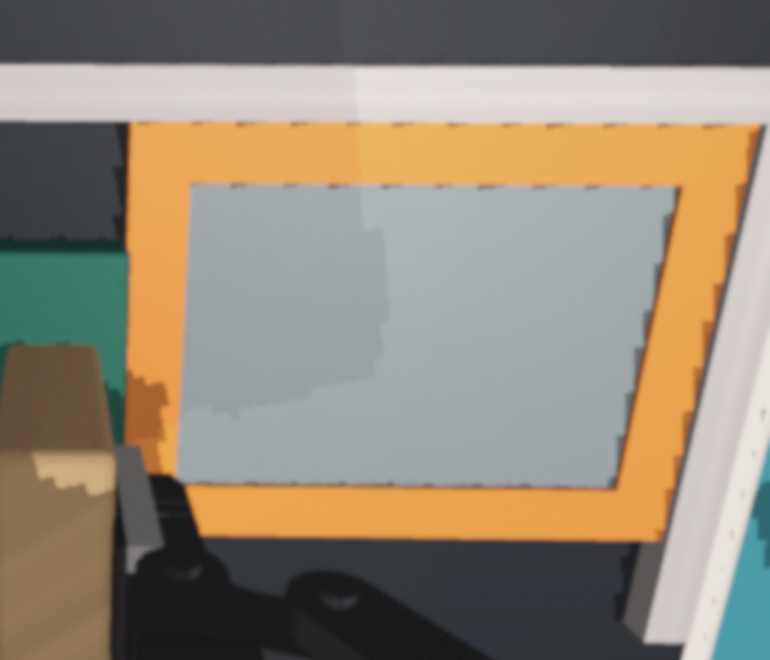

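apply_moves:
  travel:
    - [-4,0,0]
    - [-8,0,-2]
    - [-8,5,-15]
    - [0,20,-20]
    - [0,35,-15]
  rot:
    - [0,0.015,0]
    - [0,0,0]
    - [0,0,0]
    - [0,0,0]
    - [0,0,0]
  hand: [0,0,0,0,0]

```text
time: 15.55
tcp_pos: [0.4883, 0.0308, 0.1569]
tool_rot: [3.139, 0.002, -0.189]
contact_force: [0.9, -1.0, -1.3]
grip_width: 0.0173
```

apply_moves:
  travel:
    - [8,35,0]
    - [8,35,0]
    - [8,30,0]
    - [8,25,0]
    - [4,10,0]
  rot:
    - [0,0,0]
    - [0,0,0]
    - [0,0,0]
    - [0,0,0]
    - [0,0,0]
  hand: [0,0,0,0,0]

```text
time: 15.97
tcp_pos: [0.4989, -0.1159, 0.1651]
tool_rot: [3.136, -0.016, -0.186]
contact_force: [0.3, 0.1, -1.7]
grip_width: 0.0172
```

```bash
python3 - <<'E'
from meas import *
go(-10,-195,60,0)
c=capture("scene");p=plate(c);print(p,RS.T@(np.array(p[1][0])/1000-O))
c=capture("top");p=plate(c);print(p,RS.T@(np.array(p[1][0])/1000-O))
crop(c["color"],245,190,365,290,6,"t16.png")
E
```

```text
t 15.9667 scanner [ -23.1915 -178.1631] z 165.0807814368934 yaw-sc 0.01011839964942346 rot [ 3.1359 -0.0158 -0.1859] F sc [ 0.3041  0.194  -1.686 ] w 0.017169266667953615
tool travel mm [ 11.3541  16.3751 105.368 ] rot [ 0.0056 -0.0159  0.0101]
(array([343.1891, 232.5364]), ((596.7066650390625, 88.18171691894531), (92.83374786376953, 120.2770767211914), 78.54551696777344)) [0.033  0.0411]
(array([285.1849, 236.539 ]), ((596.02587890625, 84.24372863769531), (89.5337142944336, 120.06624603271484), 78.57198333740234)) [0.0331 0.0371]
```

View pics/t16.png

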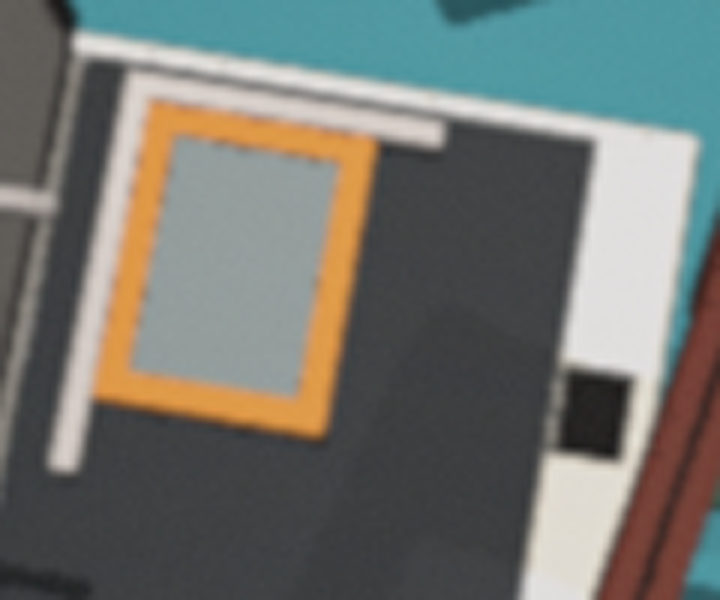

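Plate is home and square against both stops (crop corner at (150,103)). Now I set the pusher down.

apply_moves:
  travel:
    - [6,8,15]
    - [5,8,20]
    - [0,0,25]
    - [0,0,20]
    - [0,0,12]
  rot:
    - [0.005,-0.01,0]
    - [0,-0.006,0]
    - [0,0,0]
    - [0,0,0]
    - [0,0,0]
  hand: [0,0,0,0,0]

```text
time: 16.48
tcp_pos: [0.5109, -0.1287, 0.0749]
tool_rot: [-3.14, -0.01, -0.186]
contact_force: [-0.2, 0.1, -1.6]
grip_width: 0.0175
```

```bash
python3 - <<'E'
from meas import *
go(-10,-195,53,0)
E
```

```text
t 16.4833 scanner [  -8.887 -188.361] z 74.93283460613522 yaw-sc 0.010440590991054155 rot [-3.1404 -0.0099 -0.1856] F sc [-0.2555  0.0344 -1.6128] w 0.01748242670061434
tool travel mm [-1.3993  6.6534 21.9121] rot [-0.0013 -0.0099  0.0104]
```

apply_moves:
  travel:
    - [0,3,7]
    - [0,2,7]
    - [0,0,4]
    - [0,0,2.5]
    - [0,0,1]
  rot:
    - [0,-0.009,0]
    - [0,0,0]
    - [0,0,0]
    - [0,0,0]
    - [0,0,0]
  hand: [0,0,0,0,0]

```text
time: 16.9
tcp_pos: [0.5091, -0.1286, 0.0525]
tool_rot: [-3.138, 0.004, -0.181]
contact_force: [-0.3, 0.1, -0.8]
grip_width: 0.0172
```

apply_moves:
  travel:
    - [0,0,0]
    - [0,0,0]
    - [0,0,0]
    - [0,0,0]
    - [0,0,0]
  rot:
    - [0,0,0]
    - [0,0,0]
    - [0,0,0]
    - [0,0,0]
    - [0,0,0]
  hand: [0.3,0.5,0.6,0.6,0.6]

```text
time: 17.32
tcp_pos: [0.5122, -0.1289, 0.056]
tool_rot: [-3.14, -0.004, -0.18]
contact_force: [-0.1, -0.6, 0.3]
grip_width: 0.0514
```

```bash
python3 - <<'E'
from meas import *
go(-10,-195,53,0)
c=capture("wrist");cv2.imwrite("pics/w17.png",c["color"][:,:,::-1])
E
```

```text
t 17.3167 scanner [  -7.6146 -188.2994] z 56.008204270933184 yaw-sc 0.015522747234808343 rot [-3.1396 -0.0036 -0.1805] F sc [ 0.0103 -0.6176  0.2868] w 0.051369762000069485
tool travel mm [-2.4998  6.6688  2.9859] rot [-0.0021 -0.0035  0.0155]
```

View pics/w17.png

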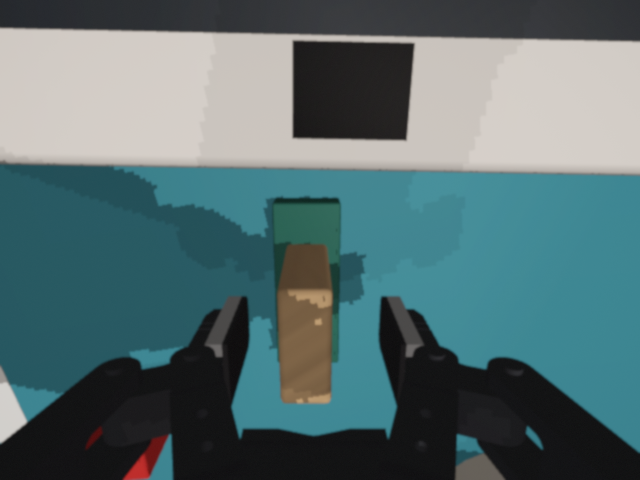

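apply_moves:
  travel:
    - [0,0,-15]
    - [0,0,-30]
    - [0,0,-40]
    - [0,0,-40]
    - [0,0,-40]
  rot:
    - [0,0,0]
    - [0,0,0]
    - [0,0,0]
    - [0,0,0]
    - [0,0,0]
  hand: [0.6,0.6,0.6,0.6,0.6]

```text
time: 17.78
tcp_pos: [0.5039, -0.1264, 0.2143]
tool_rot: [-3.134, 0.021, -0.181]
contact_force: [0.1, 0.1, -0.4]
grip_width: 0.0514
```

apply_moves:
  travel:
    - [0,0,-40]
    - [0,0,-40]
    - [0,0,-40]
    - [0,0,-20]
    - [0,0,0]
  rot:
    - [0,0,0]
    - [0,0,0]
    - [0,0,0]
    - [0,0,0]
    - [0,0,0]
  hand: [0,0,0,0,0]

```text
time: 18.2
tcp_pos: [0.5076, -0.1286, 0.3715]
tool_rot: [-3.137, 0.006, -0.182]
contact_force: [0.2, 0.3, 0.2]
grip_width: -0.0001
```

```bash
python3 - <<'E'
from meas import *
go(0,185,375,0)
c=capture("scene");cv2.imwrite("pics/s18.png",c["color"][:,:,::-1])
E
```

```text
t 18.2 scanner [ -12.1724 -188.8447] z 371.5015341403824 yaw-sc 0.014152264583476681 rot [-3.1372  0.0062 -0.1818] F sc [0.1243 0.3498 0.2029] w -0.00010043013092726847
tool travel mm [  17.4396 -373.6471   -1.9806] rot [-0.0043  0.0063  0.0141]
```

View pics/s18.png

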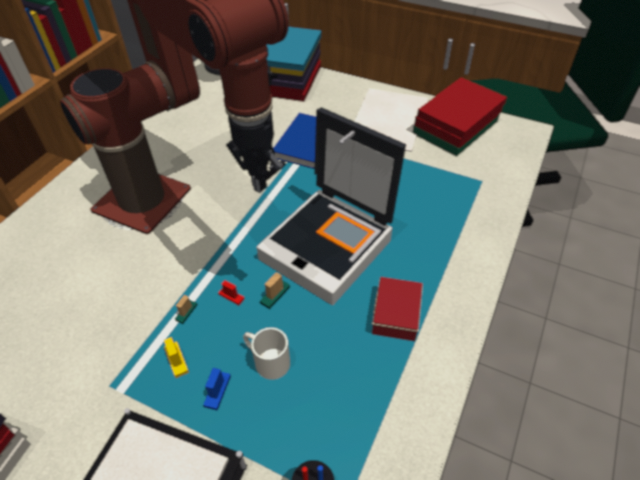

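The pusher stands on the desk at (275,288), the lid is open and the plate is home. Next I go over the lid and behind it.

apply_moves:
  travel:
    - [2,-30,-2]
    - [2,-39,-2]
    - [2,-39,0]
    - [2,-39,0]
    - [2,-39,0]
  rot:
    - [0,0.003,0]
    - [0,0.003,0]
    - [0,0,0]
    - [0,0,0]
    - [0,0,0]
  hand: [0,0,0,0,0]

```text
time: 18.67
tcp_pos: [0.5501, 0.0508, 0.3664]
tool_rot: [-3.141, 0.01, -0.197]
contact_force: [0.5, -1.1, -0.1]
grip_width: 0.0001
```

```bash
python3 - <<'E'
from meas import *
go(0,185,372,0)
E
```

```text
t 18.6667 scanner [-5.3788 -4.6103] z 366.41698514111835 yaw-sc -0.0009240325021521723 rot [-3.1408  0.0097 -0.1969] F sc [ 0.6862 -0.9502 -0.1344] w 5.8858412577619277e-05
tool travel mm [   5.149  -189.6196   -5.4811] rot [-0.0008  0.0097 -0.0009]
```

apply_moves:
  travel:
    - [1,-38,-4]
    - [1,-38,-2]
    - [1,-38,0]
    - [1,-38,0]
    - [1,-30,0]
  rot:
    - [0,0.005,0]
    - [0,0.004,0]
    - [0,0,0]
    - [0,0,0]
    - [0,0,0]
  hand: [0,0,0,0,0]

```text
time: 19.08
tcp_pos: [0.5876, 0.2384, 0.3588]
tool_rot: [3.137, 0.017, -0.197]
contact_force: [1.2, 0.2, 0.4]
grip_width: -0.0001
```

```bash
python3 - <<'E'
from meas import *
go(0,185,302,0)
c=capture("wrist");cv2.imwrite("pics/w19.png",c["color"][:,:,::-1])
c=capture("top");crop(c["color"],150,130,400,350,3,"t19.png")
E
```

```text
t 19.0833 scanner [ -5.1149 186.6587] z 358.8424716108262 yaw-sc -0.0008247358973502705 rot [ 3.1371  0.0168 -0.1968] F sc [1.0853 0.4527 0.3632] w -0.00012677501864503642
tool travel mm [ 6.071   1.3984 56.7553] rot [ 0.0045  0.0168 -0.0008]
```

View pics/w19.png

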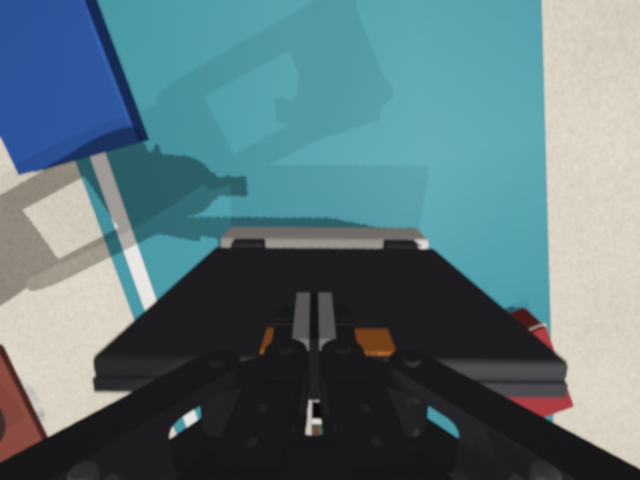

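View pics/t19.png

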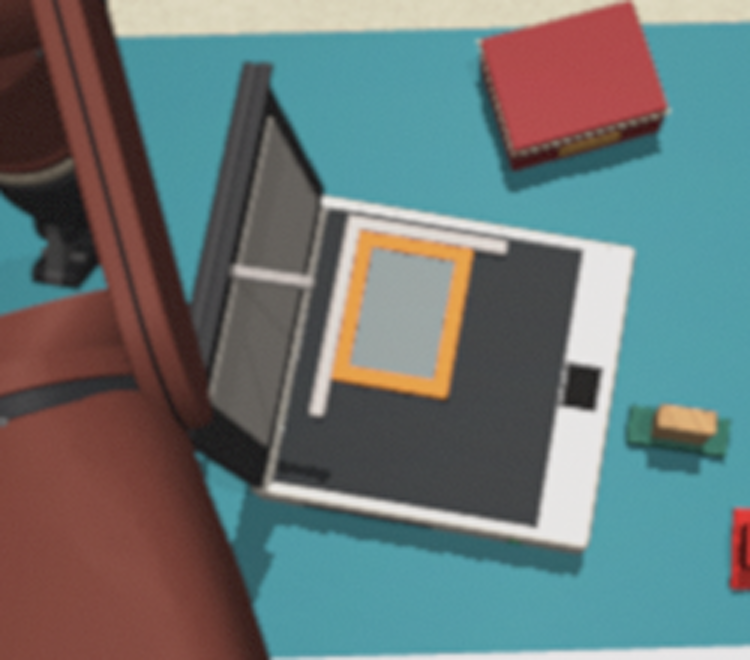

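apply_moves:
  travel:
    - [2,0,10]
    - [2,0,14]
    - [1,0,14]
    - [0,0,10]
    - [0,0,4]
  rot:
    - [0.004,0.008,0]
    - [0,0.008,0]
    - [0,0,0]
    - [0,0,0]
    - [0,0,0]
  hand: [0,0,0,0,0]

```text
time: 19.6
tcp_pos: [0.5888, 0.2394, 0.2934]
tool_rot: [3.135, 0.013, -0.189]
contact_force: [-0.4, -0.7, -0.3]
grip_width: -0.0002
```

```bash
python3 - <<'E'
from meas import *
go(0,170,300,0)
for th in [1.65,1.5,1.35,1.2,1.05,.9,.75,.6,.45,.3,.2,.1,0.03]:
    r=212+(1.65-th)/1.65*15
    print(th,"y",115-r*np.cos(th)+12*np.sin(th)+11,"z",76+r*np.sin(th)+12*np.cos(th)+17)
E
```

```text
t 19.6 scanner [ -4.2018 187.917 ] z 293.4468213566383 yaw-sc 0.006737293839247205 rot [ 3.1349  0.0131 -0.1893] F sc [-0.2813 -0.719  -0.2654] w -0.00019205129517288583
tool travel mm [ 3.9948 17.989  -6.4853] rot [0.0068 0.0131 0.0068]
1.65 y 154.7360087684746 z 303.38593536655003
1.5 y 122.87719326523968 z 306.67800401635026
1.35 y 90.6819716653959 z 305.1424958075319
1.2 y 58.882252450601875 z 298.753466448638
1.05 y 28.20999265649084 z 287.59597581296333
0.9 y -0.6196401415146777 z 271.8654897531891
0.75 y -26.924920371755846 z 251.8647279516236
0.6 y -50.07364427697649 z 227.99800080288898
0.45 y -69.49825858782557 z 200.76313701375364
0.3 y -84.70967739941574 z 170.7411605816459
0.2 y -92.3091419679825 z 149.49752005949188
0.1 y -97.76339527718807 z 127.51147791066919
0.03 y -100.2653071039314 z 111.79539835999005
```

apply_moves:
  travel:
    - [1,12,-4]
    - [1,13,-4]
    - [1,14,-3]
    - [0,14,-1]
    - [0,14,0]
  rot:
    - [0.003,0.006,0.003]
    - [0.003,0.006,0.003]
    - [0,0,0]
    - [0,0,0]
    - [0,0,0]
  hand: [0,0,0,0,0]

```text
time: 20.02
tcp_pos: [0.5766, 0.1684, 0.3039]
tool_rot: [3.141, 0.005, -0.194]
contact_force: [1.1, 3.4, -1.2]
grip_width: 0.0
```

```bash
python3 - <<'E'
from meas import *
go(0,59,299,0)
c=capture("scene");crop(c["color"],220,50,440,300,2.4,"s20.png")
E
```

```text
t 20.0167 scanner [ -2.3259 115.884 ] z 303.85821141443614 yaw-sc 0.001891873597859528 rot [ 3.1411  0.0049 -0.1941] F sc [ 0.4059  3.5065 -1.1762] w 4.484189111914784e-05
tool travel mm [ 2.2422 56.8859  4.8743] rot [0.0005 0.0049 0.0019]
```

View pics/s20.png

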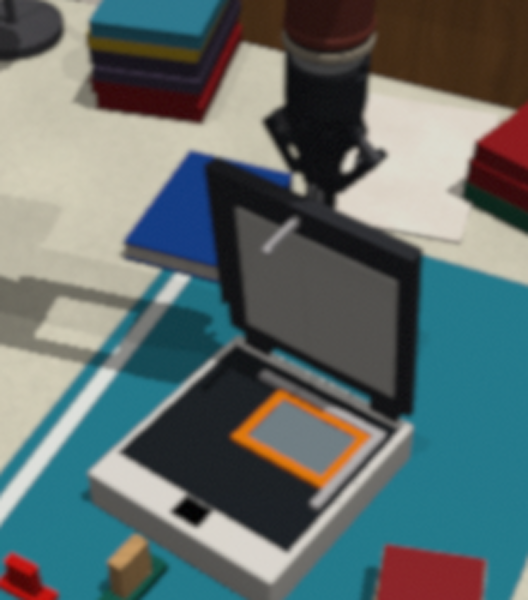

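apply_moves:
  travel:
    - [0,14,0]
    - [0,14,1]
    - [0,14,2]
    - [0,15,4]
    - [0,15,5]
  rot:
    - [0,0.002,0]
    - [0,0.002,0]
    - [0,0,0]
    - [0,0,0]
    - [0,0,0]
  hand: [0,0,0,0,0]

```text
time: 20.48
tcp_pos: [0.563, 0.0907, 0.2972]
tool_rot: [-3.138, -0.009, -0.198]
contact_force: [0.2, 1.2, -0.9]
grip_width: -0.0001
```

```bash
python3 - <<'E'
from meas import *
go(0,-1,272,0)
E
```

```text
t 20.4833 scanner [-0.4618 36.9718] z 297.19247896524234 yaw-sc -0.0015734783954037268 rot [-3.1376 -0.009  -0.1976] F sc [-0.0383  1.2111 -0.8898] w -0.00014908976446642612
tool travel mm [ 0.2946 38.0703 25.046 ] rot [-0.0039 -0.009  -0.0016]
```

apply_moves:
  travel:
    - [0,12,8]
    - [0,13,9]
    - [0,13,9]
    - [0,13,10]
    - [0,12,10]
  rot:
    - [-0.002,-0.005,0]
    - [-0.002,-0.005,0]
    - [0,0,0]
    - [0,0,0]
    - [0,0,0]
  hand: [0,0,0,0,0]

```text
time: 20.9
tcp_pos: [0.5507, 0.0227, 0.2536]
tool_rot: [-3.139, -0.006, -0.2]
contact_force: [0.9, 3.0, 0.6]
grip_width: -0.0001
```

```bash
python3 - <<'E'
from meas import *
go(0,-50,228,0)
c=capture("scene");crop(c["color"],220,50,440,300,2.4,"s21.png")
E
```

```text
t 20.9 scanner [  0.655  -32.0833] z 253.58746208349825 yaw-sc -0.003936348831835967 rot [-3.1394 -0.0062 -0.1999] F sc [0.2946 3.1208 0.6123] w -0.00012019038941715323
tool travel mm [-0.7428 17.9759 25.5435] rot [-0.0022 -0.0062 -0.0039]
```

View pics/s21.png

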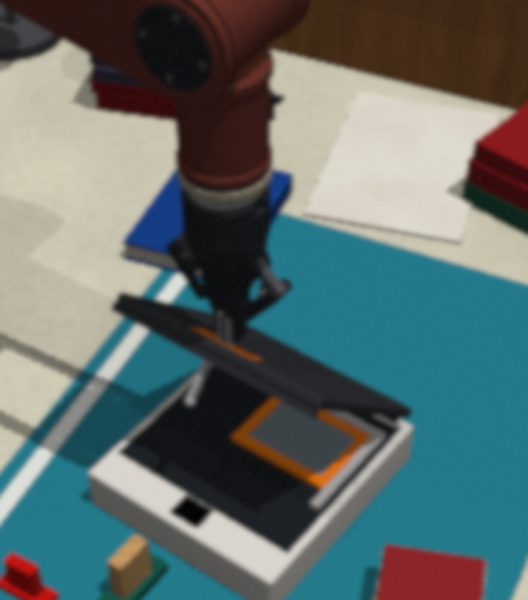

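apply_moves:
  travel:
    - [0,8,12]
    - [0,9,13]
    - [0,9,13]
    - [0,9,13]
    - [0,7,13]
  rot:
    - [0,-0.004,-0.003]
    - [0,-0.002,0]
    - [0,0,0]
    - [0,0,0]
    - [0,0,0]
  hand: [0,0,0,0,0]

```text
time: 21.37
tcp_pos: [0.542, -0.024, 0.1859]
tool_rot: [-3.141, -0.002, -0.198]
contact_force: [0.1, 2.7, 1.8]
grip_width: -0.0002
```

```bash
python3 - <<'E'
from meas import *
go(0,-92,150,0)
E
```

```text
t 21.3667 scanner [  1.2363 -79.6046] z 185.92398197349655 yaw-sc -0.001830535398570976 rot [-3.141  -0.0019 -0.1978] F sc [-0.4532  2.6667  1.8436] w -0.0002253742170178827
tool travel mm [-1.2809 12.4193 35.9142] rot [-0.0006 -0.0019 -0.0018]
```

apply_moves:
  travel:
    - [0,5,13]
    - [0,4,13]
    - [0,4,12]
    - [0,3,11]
    - [0,2,10]
  rot:
    - [0,0,0]
    - [0,0,0]
    - [0,0,0]
    - [0,0,0]
    - [0,0,0]
  hand: [0,0,0,0,0]

```text
time: 21.78
tcp_pos: [0.5376, -0.0447, 0.1207]
tool_rot: [-3.141, -0.001, -0.198]
contact_force: [-0.1, 3.1, 2.3]
grip_width: 0.0004
```

```bash
python3 - <<'E'
from meas import *
go(0,-103,105,0)
c=capture("scene");crop(c["color"],220,100,440,330,2.5,"s22.png")
E
```

```text
t 21.7833 scanner [   0.9508 -100.7356] z 120.65662919347307 yaw-sc -0.002250328128084289 rot [-3.141  -0.0014 -0.1983] F sc [-0.7095  3.0007  2.3469] w 0.0003780025884155867
tool travel mm [-0.9675  2.2763 15.6539] rot [-0.0006 -0.0014 -0.0022]
```

View pics/s22.png

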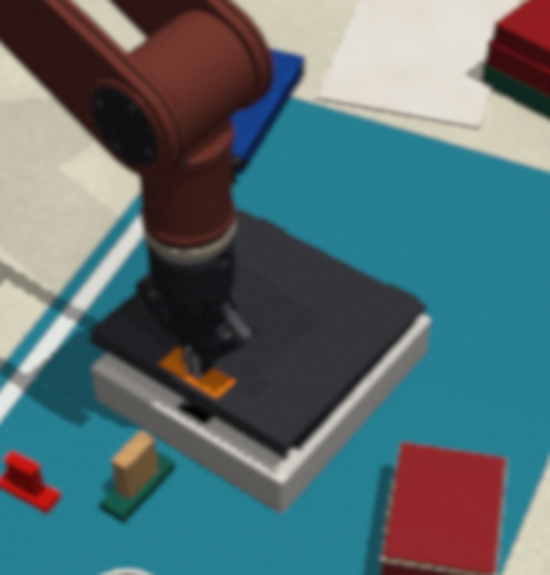

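apply_moves:
  travel:
    - [0,1,7]
    - [0,1,6]
    - [0,0,5]
    - [0,0,4]
    - [0,0,3]
  rot:
    - [0,0,0]
    - [0,0,0]
    - [0,0,0]
    - [0,0,0]
    - [0,0,0]
  hand: [0,0,0,0,0]

```text
time: 22.25
tcp_pos: [0.5363, -0.0476, 0.095]
tool_rot: [3.14, 0.002, -0.197]
contact_force: [-9.8, 3.8, 22.8]
grip_width: 0.0001
```

apply_moves:
  travel:
    - [0,0,2]
    - [0,0,2]
    - [0,0,2]
    - [0,0,3]
    - [0,0,3]
  rot:
    - [0,0,0]
    - [0,0,0]
    - [0,0,0]
    - [0,0,0]
    - [0,0,0]
  hand: [0,0,0,0,0]

```text
time: 22.67
tcp_pos: [0.5365, -0.0475, 0.0936]
tool_rot: [3.138, 0.005, -0.194]
contact_force: [-13.3, 2.4, 28.5]
grip_width: -0.0003
```

apply_moves:
  travel:
    - [0,0,-3]
    - [0,0,-5]
    - [0,0,-8]
    - [0,0,-15]
    - [0,0,-25]
  rot:
    - [0,0,0]
    - [0,0,0]
    - [0,0,0]
    - [0,0,0]
    - [0,0,0]
  hand: [0,0,0,0,0]

```text
time: 23.08
tcp_pos: [0.5332, -0.0468, 0.1473]
tool_rot: [3.136, 0.015, -0.193]
contact_force: [-0.8, 0.1, -0.3]
grip_width: 0.0
```

apply_moves:
  travel:
    - [-10,0,-35]
    - [-20,0,-35]
    - [-25,0,-35]
    - [-20,0,-10]
    - [0,0,0]
  rot:
    - [0,0,0]
    - [0,0,0]
    - [0,0,0]
    - [0,0,0]
    - [0,0,0]
  hand: [0,0,0,0,0]

```text
time: 23.5
tcp_pos: [0.4614, -0.0328, 0.2715]
tool_rot: [3.135, 0.009, -0.193]
contact_force: [0.6, -0.3, 0.8]
grip_width: 0.0001
```

apply_moves:
  travel:
    - [0,0,0]
    - [0,0,0]
    - [0,0,0]
    - [0,0,0]
    - [0,0,0]
  rot:
    - [0,0,0]
    - [0,0,0]
    - [0,0,0]
    - [0,0,0]
    - [0,0,0]
  hand: [0,0,0,0,0]

```text
time: 23.92
tcp_pos: [0.4623, -0.0332, 0.2703]
tool_rot: [3.134, 0.009, -0.193]
contact_force: [0.5, 0.0, -0.5]
grip_width: 0.0001
```

```bash
python3 - <<'E'
from meas import *
st()
c=capture("scene");cv2.imwrite("pics/s23.png",c["color"][:,:,::-1])
H=hsv(c);m=(H[:,:,0]>5)&(H[:,:,0]<20)&(H[:,:,1]>170)&(H[:,:,2]>110)
for a,ce,r,cn in blobs(m,60): print(a,ce)
E
```

```text
t 23.9167 scanner [ -75.1317 -104.1394] z 270.27971706260547 yaw-sc 0.0032774229668524613 rot [ 3.1344  0.0089 -0.1927] F sc [ 0.5052  0.1299 -0.5466] w 7.307534921011013e-05
297 [298.5152 253.1044]
```

View pics/s23.png

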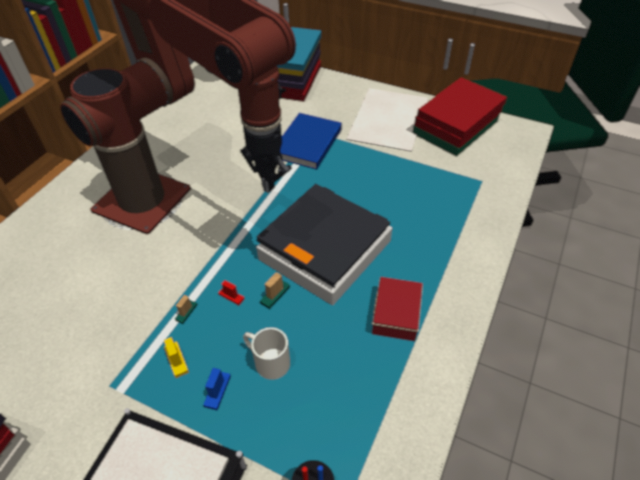

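The pad is at (298.5, 253.1), the same pixel as in the first shut picture, so the lid is latched. The pusher is upright on the desk at (275,288), and nothing is touching the arm.

```bash
python3 -c "
from cell import workorder
print(workorder.close_job())"
```

```text
the job is handed in; nothing more can be done
None
```

I handed the job in at about 24 s of the 72 s allowed. `close_job` reports no verdict.

**What I did:**
- I pressed the lid, and it sprang fully open.
- With the larger green-footed pusher I slid the negative along +y, then +x, until it stopped firmly against both stops.
- I set the pusher on the desk at the scanner's -y side.
- I swung the lid over from behind and pressed it to its firm stop; the wrist read about 28 N.

**Last checks:**
- **Lid:** the press pad returned to the same scene pixel as at the start, (298.5, 253.1), and stayed there about 0.8 s after I let go. I take that as latched.
- **Negative:** before closing, it looked flush against both stops and square in the close-ups. The two cameras put its centre at (33, 41) and (33, 37) mm, against (35, 40) mm when home. They disagree by about 4 mm in y, and one is about 3 mm from home, so the "home" reading rests on the close-ups and the firm stops rather than on those numbers. It was hidden under the lid afterwards and not seen again.
- **Pusher and other objects:** the pusher stands upright on the desk, off the scanner. The mug, book and slide box looked unmoved by eye in the last picture; I did not measure them.

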